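Wedge a press-fit gearcase cover off evenly

ROBOT

A 6-joint arm with a two-finger parallel gripper is mounted at the origin on the work surface. World frame = base frame: x ahead of the robot, y to its left, z up, the work surface at z = 0. Lengths are in mm, angles in rad, forces in N, time in s.
With the tool pointing down it reaches from about 350 to 775 mm from the base axis. Payload 7.3 kg.
Tool frame: the origin (TCP) lies at the centre of the arm's flange, where the gripper is bolted on; the fingertips stand 178 mm ahead of it and the grasp point (between the pads) lies 159 mm ahead of it; z points along the fingers, y is the direction in which the jaws open and shut (so a half turn about z gives the same grasp; the last joint's range is limited). The gripper opens to 92 mm and grips with 3 to 60 N. Pads are 19 mm wide; open, the fingers measure 130 mm over their backs; the gripper's body (75 mm by 190 mm) begins 47 mm behind the grasp point.
Start: joints at [-1.246, 0.342, 1.524, -0, 1.275, -0.146], TCP at [238.159, -467.876, 404.741] pointing down, gripper open.
Joint ranges: [-2.53, 2.53], [-0.77, 2.02], [0.04, 2.7], [-1, 4.14], [0.28, 2.66], [-3.11, 3.11]. Speed limits (rad/s): [2.57, 2.57, 3.14, 3.14, 3.14, 3.14].

INTERFACE

Orientations are given as [roll, pitch, yaw] about the fixed x, y, z axes, in that order (R = Rz(yaw) Ry(pitch) Rx(roll)).
In Python, from plant import status, viewer, ticket gives the robot as it stands.
- The arm moves only by the tool play_rows, never from a script. Its argument "commands" is a list of rows, each an object with "offset": the shift along the tool's x, y, z in m, a list of three; "twist": the turn about the tool's z in degrees. A call has 1 to 5 rows; each row shifts and turns the commanded pose from where the row before left it, along the tool's axes as they then stand; what a row does not reach is not made up. A row lasts 1/10 s, in which the tool goes at most 50 mm and 8.59 degrees, less where a joint would pass 70% of its speed; a pose out of reach is approached as far as the arm can. A call with a gripper value outside its range is refused whole. "jaw" is the closure in counts, from 0 (fully open) to 255 (shut), set as the call begins (left out, the last holds). The fingers move at their own pace and stop on an object; the grip force is fixed at half the most. Time passes only in rows, so rows that do not move let the fingers close. It gives the time, the measured TCP pose, the force and the opening at its end, in the units of the state.
- status.get_obs(): the state, without advancing time (a new reading comes with each control period).
- viewer.capture(name): name is "scene" or "top" or "wrist"; returns the picture (480x640x3 uint8, red, green, blue); there is no depth.
- viewer.camera_params(name): a dict with "fov_y" (degrees; the focal length in pixels is half the picture's height over the tangent of half this angle, whatever the lens; pixels are square), "cx", "cy" (the principal point, pixels), "D" ([k1, k2, p1, p2, k3] as OpenCV has them; the pictures are not rectified), "rvec" (rotation vector, rad) and "tvec" (3), from world to camera coordinates, as OpenCV has them; the wrist camera has in their place "T_tool_cam" (4x4, takes a point from camera to tool coordinates, whose origin is the TCP and whose axes are the flange's). Camera axes: x right, y down, z forward; pixel columns grow to the right and rows downward; lengths in mm; the calibration is good to about 2 mm. A picture is of the moment at which its call begins: read the wrist's pose just before it. camera_params takes no time and is no camera call.
- ticket.close_job(): hands the job in, once; it reports no verdict.
The state is a dict: "time": time; "joint_positions": joint angles; "dq": joint speeds; "tau": joint torques, N m; "tool_pos": TCP position; "tcp_rot": TCP orientation; "contact_force": force on the tool from outside, world axes, zero at the start; "moment": the same for the moment, N m; "grip_width": finger opening in mm.
Only numpy, scipy, OpenCV 4.12 (cv2) and the standard library are available. Lean on these libraries where they do the work, as an engineer would, in place of code of your own. Each camera call takes 0.05 s, during which the arm holds its last target.

TASK

Take the orange-handled wedge from its yellow rack and press it down into the relief gaps at the left and right ends of the gearcase seam, going from end to end a little at a time, until the cover stands at least 8 mm off the back half at both ends. Keep the cover even as you go (neither end may ever get more than 4 mm ahead of the other, and finish within 2 mm), and touch the cover with nothing but the wedge. Then hang the wedge back upright in its rack and let go; leave the pliers, the welded coupon and the wire brush where they are.

Things in the scene. Friction and masses are not known exactly. Their poses are not given: they have to be found in the camera images.
- case_seam (a point): Middle of the seam, on the top face (80 mm above the table) of the fixed green-painted back half of the gearcase, which is 50 mm deep (+x) and 140 mm long (y). +y runs along the seam to its left end, -x points to the cover, z up.
- case: Fixed back half with its blue base plate, 150 (x) x 180 (y) x 10 mm. Origin 80 mm below case_seam, same axes. Its walls in the pry gaps stand 3 mm behind the seam (x = +3 mm), upright from 10 to 72 mm above the table, then slope back 6 mm up to the top at 80 mm.
- gap_left (a point): Top centre (80 mm up, seam line x = 0) of the left pry gap, 55 mm along +y from case_seam; axes of case_seam. The gap is 30 mm long (y), open above and at the end, down to the base plate. With the cover home it is 6 mm wide, 3 mm in each half, flaring from 72 mm up to an 18 mm mouth at the top. It is wider by that end's opening; its middle shifts to -x by half of that.
- gap_right (a point): The same for the right pry gap, 55 mm along -y from case_seam.
- cover_left (a point): Point on the top edge (80 mm up) of the cover's seam face at the left pry gap, in the cover's axes. Its x in the case_seam frame is minus the opening of the left end: 0 = home. Each end starts 0 to 3 mm open and can go to 14 mm.
- cover_right (a point): The same point at the right pry gap: its x in the case_seam frame is minus the opening of the right end.
- cover: Cover: bare aluminium front half, 40 mm deep, 140 mm long, 80 mm high, grey boss and steel shaft stub on its front; origin 80 mm below cover_left. It only slides level; a press fit at each end gives way at about 5 N and stays where it is left. A push at one gap moves only that end, pivoting about the other.
- wedge_grip (a point): Centre of the wedge's orange handle, 24 x 24 mm in section, 55 mm tall. z up along the handle, x across the blade's thickness, y along its edge; a half turn about z makes no difference. Under the handle is a steel guard 52 (x) x 30 (y) x 6 mm, its underside 33.5 mm below this point. Mass about 0.25 kg.
- wedge: The wedge; origin at its tip, 108.5 mm below wedge_grip, same axes. The blade is 75 mm long, 20 mm broad (y), thickness (x) 2 mm at the tip plus 0.3 mm per mm above it. Pressed straight down, y along the seam, with its tip T mm below the gap's upright wall tops (72 mm up), it brings that end to an opening of 0.3 T - 4 mm, give or take 1.5 mm (play, off-centre entry); takes 10 to 25 N.
- rack_slot (a point): Middle of the top of the fixed yellow wedge rack, 90 mm above the table: two rails 60 mm long (y), 13 mm thick, 32 mm apart (x), open at both ends and above. The wedge hangs in it tip down, guard on the rails, its x along the rack's x, wedge_grip then 33.5 mm above this point.
- coupon_mid (a point): Bystander: welded aluminium T coupon, base 70 x 100 x 4 mm with an upright fin 54 mm high; point at its middle, 25 mm above the table.
- pliers_mid (a point): Bystander: pliers with red handles lying flat, about 180 x 52 mm, 12 mm high; point near the middle.
- brush_grip (a point): Bystander: brush lying flat; point at the middle of its handle.
There are look-alikes about, which are no part of the job. Of the things that look like the wedge, the smaller one is meant. Of the things shaped like the part that bears rack_slot, the yellow one is meant.

How it is judged:
By the outcome, as a careful person would: the job done as asked, in the order asked, and still so for the second after the job is handed in, with the robot touching nothing.
It also fails if it takes over 72 s, if anything falls off the work surface, if the arm or the gripper's body presses on something with over 40 N, if the wrist force passes 120 N, or if a joint passes its speed limit or range.

## Working session

There is one attempt and no reset: what is moved stays moved. The work goes in short steps, Python scripts to look and compute and a tool call to move; the robot and the scene stay as the last step left them, time stands still between calls to the robot, and variables do not carry over. Pictures are saved under pics/ and viewed, and the job is handed in when it is done.

Besides the shell and the picture viewer there is one more tool, called after "Emit:" in YAML: its name, and indented under it one key for each argument. play_rows: Moves the arm, as the interface text tells. Its arguments: {"type":"object","properties":{"commands":{"type":"array"},"jaw":{"type":"number"}},"required":["commands"]}

```bash
ls; mkdir -p pics; cat > h.py <<'E'
import numpy as np,cv2
from scipy.spatial.transform import Rotation as R
from plant import status,viewer,ticket
def save(name,fn):
    im=viewer.capture(name); cv2.imwrite('pics/'+fn,im[:,:,::-1]); return im
def K(p):
    f=240/np.tan(np.radians(p['fov_y'])/2); return np.array([[f,0,p['cx']],[0,f,p['cy']],[0,0,1.]])
def pose(name,obs=None):
    p=viewer.camera_params(name)
    if name=='wrist':
        o=obs or status.get_obs()
        T=np.eye(4);T[:3,:3]=R.from_euler('xyz',o['tcp_rot']).as_matrix();T[:3,3]=o['tool_pos']
        W=T@np.array(p['T_tool_cam']); Rc=W[:3,:3].T; t=-Rc@W[:3,3]
    else:
        Rc=cv2.Rodrigues(np.array(p['rvec'],float))[0]; t=np.array(p['tvec'],float).ravel()
    return K(p),np.array(p['D'],float),Rc,t
def onz(c,uv,z):
    k,D,Rc,t=c
    n=cv2.undistortPoints(np.array(uv,float).reshape(-1,1,2),k,D).reshape(-1,2)
    d=np.c_[n,np.ones(len(n))]@Rc; o=-Rc.T@t
    s=(np.broadcast_to(z,len(n))-o[2])/d[:,2]; return o+d*s[:,None]
def proj(c,P):
    k,D,Rc,t=c
    return cv2.projectPoints(np.array(P,float).reshape(-1,1,3),cv2.Rodrigues(Rc)[0],t,k,D)[0].reshape(-1,2)
E
python3 - <<'E'
from h import *
o=status.get_obs();print(o)
for n in('scene','top','wrist'):
    save(n,n+'0.png');print(n,viewer.camera_params(n))
E
```

```text
pics
{'time': 0.0, 'joint_positions': array([-1.24600637e+00,  3.42729457e-01,  1.52502402e+00, -1.85781052e-05,
        1.27537172e+00, -1.46004382e-01]), 'dq': array([-0.00036325,  0.00168713,  0.00050651,  0.00167448,  0.00104088,
       -0.00014732]), 'tau': array([ 1.21666184e-03, -4.31237590e+01, -2.44220281e+01,  7.19204312e-02,
        5.58879878e-02, -1.19959509e-04]), 'tool_pos': array([ 238.10973634, -467.74919321,  404.03880571]), 'tcp_rot': array([-3.14007383e+00, -2.05387623e-04,  4.70799605e-01]), 'contact_force': array([ 0.21642179,  0.26219357, -0.1068191 ]), 'moment': array([0.0116579 , 0.0457414 , 0.01024651]), 'grip_width': 91.86072354510219}
scene {'fov_y': 57.16815313343283, 'cx': 321.1261234896906, 'cy': 237.64665552450438, 'D': array([-0.02041625,  0.        ,  0.        ,  0.        ,  0.        ]), 'rvec': array([ 1.54536827,  2.06725559, -0.78451226]), 'tvec': array([ 108.79549141, -344.73054415, 1250.21365121])}
top {'fov_y': 43.15873817321004, 'cx': 323.75041197876254, 'cy': 246.8807508076253, 'D': array([-0.21184202,  0.        ,  0.        ,  0.        ,  0.        ]), 'rvec': array([ 2.12866441, -2.16375333,  0.14598422]), 'tvec': array([  95.67629324,  530.52008424, 1123.04537994])}
wrist {'fov_y': 64.60502288072024, 'cx': 320.9462193858985, 'cy': 246.2537335338547, 'D': array([0.00617476, 0.        , 0.        , 0.        , 0.        ]), 'T_tool_cam': array([[-8.21618422e-04, -9.63005922e-01, -2.69478976e-01,
         7.24576158e+01],
       [ 9.99999037e-01, -4.89767990e-04, -1.29868445e-03,
        -6.67156540e-01],
       [ 1.11865864e-03, -2.69479783e-01,  9.63005397e-01,
         2.09797325e+01],
       [ 0.00000000e+00,  0.00000000e+00,  0.00000000e+00,
         1.00000000e+00]])}
```

View pics/scene0.png

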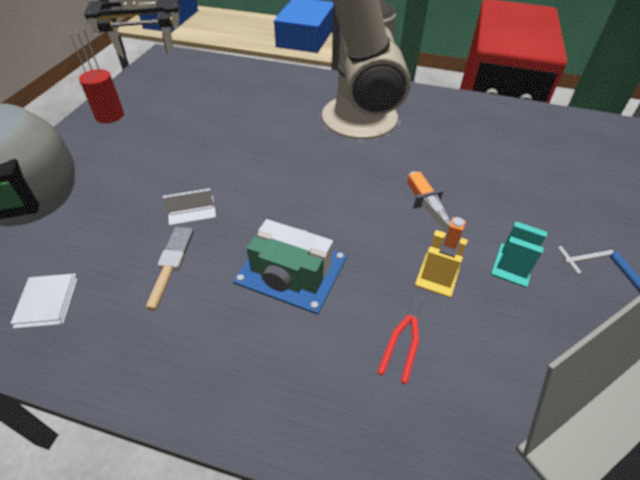

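View pics/top0.png

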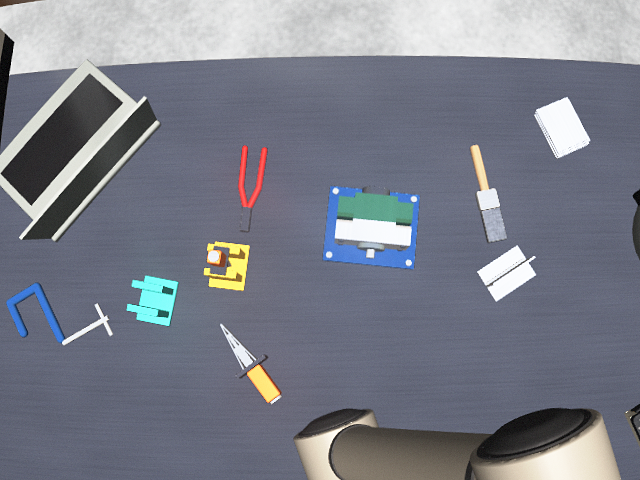

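View pics/wrist0.png

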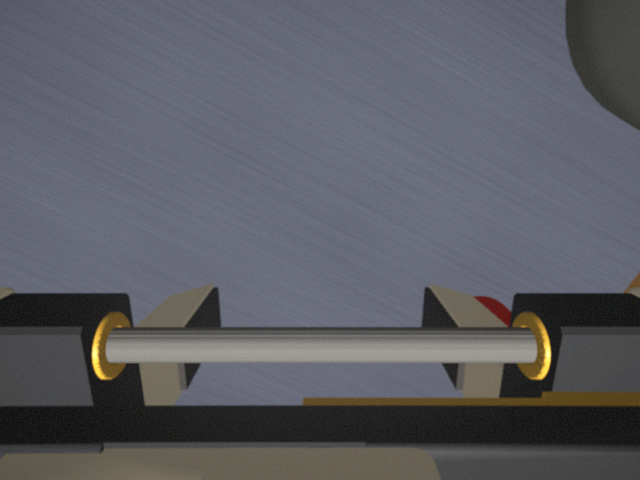

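```bash
python3 - <<'E'
import cv2,numpy as np
a=cv2.imread('pics/top0.png');s=cv2.imread('pics/scene0.png')
cv2.imwrite('pics/c1.png',cv2.resize(a[175:280,315:430],None,fx=5.2,fy=5.2,interpolation=3))
cv2.imwrite('pics/c2.png',cv2.resize(a[230:300,195:260],None,fx=8,fy=8,interpolation=3))
cv2.imwrite('pics/c3.png',cv2.resize(s[210:320,225:360],None,fx=5,fy=5,interpolation=3))
cv2.imwrite('pics/c4.png',cv2.resize(s[205:305,400:480],None,fx=6,fy=6,interpolation=3))
from h import *
for n in('top','scene'):
    c=pose(n);print(n,-c[2].T@c[3]);
print(onz(pose('top'),[[217,258],[374,223],[240,360]],80))
E
```

```text
top [ 369.3046195    82.76416598 1186.84482099]
scene [1083.13325927  192.07488318  695.44184704]
[[508.53674667 284.82579147  80.        ]
 [569.18555337  -7.07807747  80.        ]
 [321.00614253 242.29895676  80.        ]]
```

View pics/c1.png

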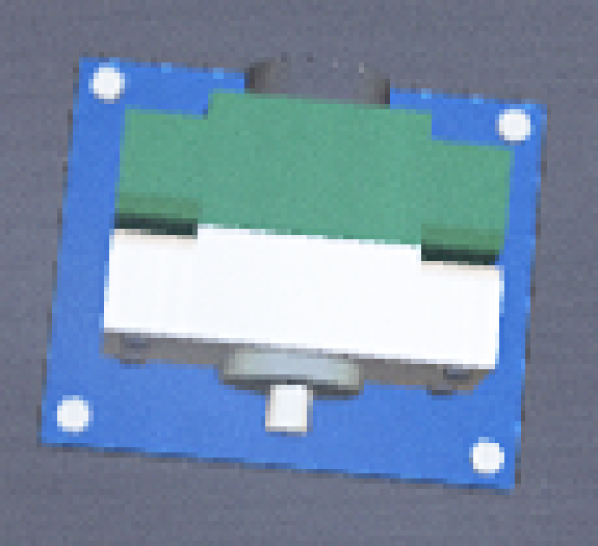

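View pics/c2.png

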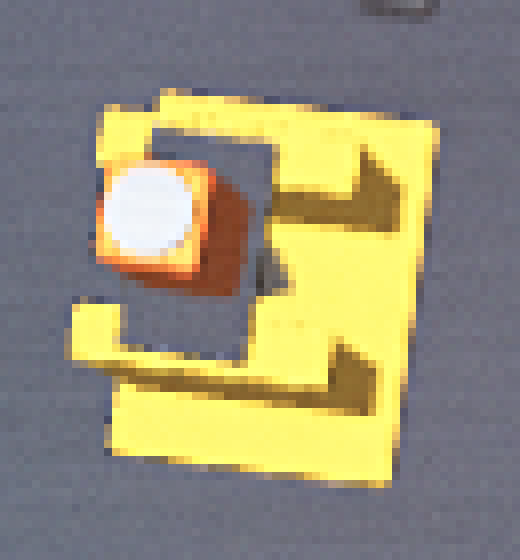

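View pics/c3.png

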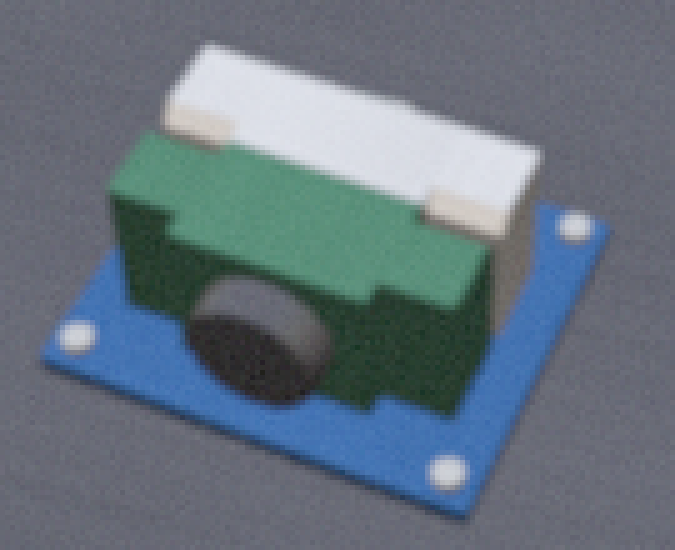

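View pics/c4.png

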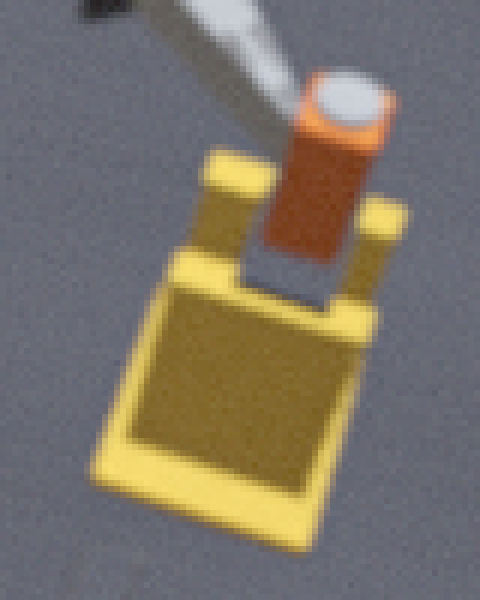

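```bash
python3 - <<'E'
from h import *
c=pose('top');s=pose('scene')
q=np.array([[104,163],[212,160],[202,275],[98,260]])/8+[195,230]
H=onz(c,q-.5,151);print('handle',H,H.mean(0))
f=lambda p:np.array(p)/8+[195,230]-.5
# rail tops corners
print('rails',onz(c,f([[105,105],[150,125],[440,122],[75,300],[68,355],[85,362]]),90))
p=np.array([[80,58],[547,104],[513,488],[42,442]])/5.2+[315,175]-.5
P=onz(c,p,10);print('plate',P,P.mean(0),np.linalg.norm(P[0]-P[1]),np.linalg.norm(P[1]-P[2]))
y=P[0]-P[1]+P[3]-P[2];print('yaw',np.arctan2(-y[0],y[1]))
t=np.array([[125,108],[515,148],[113,225],[500,262],[198,225],[420,244],[103,328],[495,370]])/5.2+[315,175]-.5
print('top80',onz(c,t,80))
print(onz(s,np.array([[165,205],[430,205]])/1.,80))
q=np.array([[315,68],[398,95],[385,152],[298,125]])/6+[400,205]-.5
H=onz(s,q,151);print('handle scene',H,H.mean(0))
E
```

```text
handle [[514.09513263 288.74506397 151.        ]
 [514.36280209 264.94317814 151.        ]
 [489.2878537  266.96506392 151.        ]
 [492.88937725 289.85798282 151.        ]] [502.65879142 277.62782221 151.        ]
rails [[536.1157079  300.79228129  90.        ]
 [531.27669519 290.20630437  90.        ]
 [530.82815378 222.87240093  90.        ]
 [491.00565538 307.34051119  90.        ]
 [478.35196625 308.86414404  90.        ]
 [476.69131891 304.88656693  90.        ]]
plate [[ 658.84869637   72.91606619   10.        ]
 [ 638.2504949  -105.98358889   10.        ]
 [ 490.57444388  -87.15905599   10.        ]
 [ 511.07386866   89.780461     10.        ]] [574.68687595  -7.61152942  10.        ] 180.08157177185691 148.87101492412935
yaw -0.11498548584867412
top80 [[622.88717891  57.66974193  80.        ]
 [606.16252639 -82.42614997  80.        ]
 [580.17973416  62.80871837  80.        ]
 [564.59576411 -75.34462579  80.        ]
 [579.6833772   32.46660886  80.        ]
 [571.55615316 -46.80395992  80.        ]
 [543.03444455  67.06912015  80.        ]
 [525.64096878 -72.10021812  80.        ]]
[[ 553.0249598  -280.86029157   80.        ]
 [ 397.60596874  231.10613441   80.        ]]
handle scene [[493.05686886 267.08878081 151.        ]
 [497.2421254  291.29221697 151.        ]
 [521.52785077 289.21068981 151.        ]
 [517.97218894 264.37299157 151.        ]] [507.44975849 277.99116979 151.        ]
```

Emit:
play_rows:
  commands:
    - {"offset": [0.0362, -0.0318, 0], "twist": 0}
    - {"offset": [0.0362, -0.0318, 0], "twist": 0}
    - {"offset": [0.0362, -0.0318, 0], "twist": 0}
    - {"offset": [0.0362, -0.0318, 0], "twist": 0}
    - {"offset": [0.0362, -0.0318, 0], "twist": 0}
  jaw: 0

```text
time: 0.65
tool_pos: [327.5, -242.3, 404.6]
tcp_rot: [-3.142, -0.0, 0.47]
contact_force: [1.7, 0.4, -1.2]
grip_width: 91.9
```

Emit:
play_rows:
  commands:
    - {"offset": [0.0362, -0.0318, 0], "twist": 0}
    - {"offset": [0.0362, -0.0318, 0], "twist": 0}
    - {"offset": [0.0362, -0.0318, 0], "twist": 0}
    - {"offset": [0.0362, -0.0318, 0], "twist": 0}
    - {"offset": [0.0362, -0.0318, 0], "twist": 0}

```text
time: 1.15
tool_pos: [416.7, -18.3, 404.8]
tcp_rot: [3.141, -0.0, 0.471]
contact_force: [1.5, -1.2, -0.4]
grip_width: 91.4
```

Emit:
play_rows:
  commands:
    - {"offset": [0.0362, -0.0318, 0], "twist": 0}
    - {"offset": [0.0362, -0.0318, 0], "twist": 0}
    - {"offset": [0.0362, -0.0318, 0], "twist": 0}
    - {"offset": [0.0362, -0.0318, 0], "twist": 0}
    - {"offset": [0.0362, -0.0318, 0], "twist": 0}

```text
time: 1.65
tool_pos: [506.0, 205.7, 404.5]
tcp_rot: [3.141, 0.0, 0.471]
contact_force: [0.9, -0.4, -0.3]
grip_width: 91.7
```

Emit:
play_rows:
  commands:
    - {"offset": [0, 0, 0], "twist": -8.2}
    - {"offset": [0, 0, 0], "twist": -8.2}
    - {"offset": [0, 0, 0], "twist": -8.2}
    - {"offset": [0, 0, 0], "twist": -8.2}
    - {"offset": [0, 0, 0], "twist": -8.2}

```text
time: 2.15
tool_pos: [505.7, 203.6, 404.3]
tcp_rot: [-3.141, 0.001, 1.193]
contact_force: [-0.5, -0.3, 1.0]
grip_width: 91.9
```

Emit:
play_rows:
  commands:
    - {"offset": [0, 0, 0], "twist": -8.2}
    - {"offset": [0, 0, 0], "twist": -8.2}
    - {"offset": [0, 0, 0], "twist": 0}
    - {"offset": [0, 0, 0], "twist": 0}

```text
time: 2.55
tool_pos: [505.7, 203.5, 404.5]
tcp_rot: [-3.141, 0.0, 1.469]
contact_force: [0.5, 0.8, 0.2]
grip_width: 91.6
```

```bash
python3 - <<'E'
from h import *
import json
o=status.get_obs();print(o)
save('wrist','w1.png')
json.dump({'tool_pos':list(o['tool_pos']),'tcp_rot':list(o['tcp_rot'])},open('w1.json','w'))
E
```

```text
{'time': 2.55, 'joint_positions': array([ 2.42046305e-01,  3.79218534e-01,  1.46866603e+00, -1.37920826e-04,
        1.29416143e+00,  3.44114929e-01]), 'dq': array([ 0.0002262 , -0.00059534, -0.00300244,  0.00128626, -0.00181143,
       -0.00141801]), 'tau': array([ 9.09884315e-03, -4.52726734e+01, -2.46629959e+01,  8.46706261e-02,
        1.34185373e-02, -1.80721767e-01]), 'tool_pos': array([505.68801138, 203.52243803, 404.48743163]), 'tcp_rot': array([-3.14121064e+00,  2.77824353e-04,  1.46876545e+00]), 'contact_force': array([0.53607893, 0.76026241, 0.169756  ]), 'moment': array([ 0.00187213, -0.02790838, -0.02404322]), 'grip_width': 91.5706078284804}
```

View pics/w1.png

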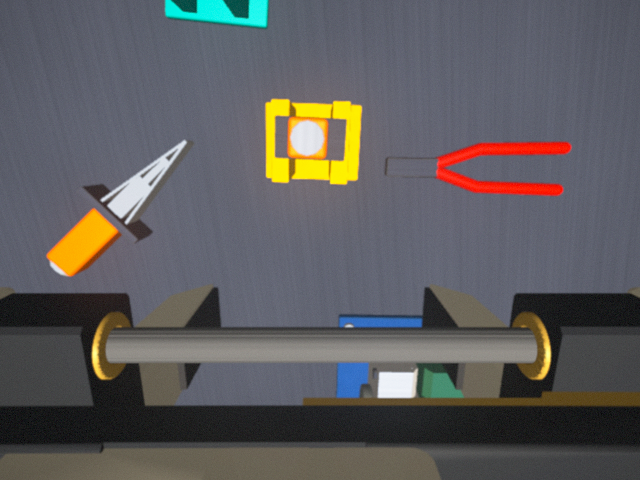

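```bash
python3 - <<'E'
import cv2
a=cv2.imread('pics/w1.png')
cv2.imwrite('pics/c5.png',cv2.resize(a[90:195,255:370],None,fx=5.2,fy=5.2,interpolation=3))
E
```

```text
(no output)
```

View pics/c5.png

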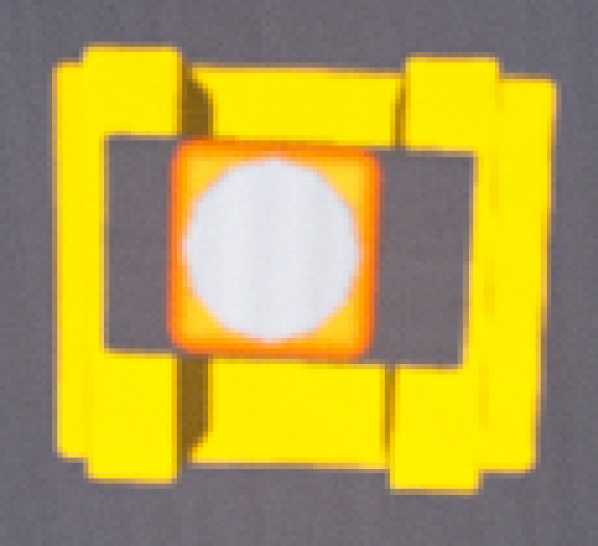

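```bash
python3 - <<'E'
from h import *
import json
o=json.load(open('w1.json'));c=pose('wrist',o)
f=lambda p:np.array(p)/5.2+[255,90]-.5
H=onz(c,f([[172,140],[382,150],[372,358],[168,350]]),151);print(H,H.mean(0))
L=onz(c,f([[85,47],[182,48],[177,482],[88,482]]),90);Rr=onz(c,f([[407,57],[498,60],[480,493],[390,490]]),90)
print(L,Rr,(L.mean(0)+Rr.mean(0))/2)
G=onz(c,f([[105,137],[478,152],[463,368],[104,352]]),96);print('guard',G,G.mean(0))
for Q in(H,G):
  v=Q[1]-Q[0]+Q[2]-Q[3];print(np.arctan2(-v[0],-v[1]) ,v, np.linalg.norm(Q[1]-Q[0]),np.linalg.norm(Q[2]-Q[1]))
E
```

```text
[[494.58489138 291.46629939 151.        ]
 [517.78447187 288.01086021 151.        ]
 [514.43142857 265.59848354 151.        ]
 [491.2442042  268.8872245  151.        ]] [504.51124901 278.49071691 151.        ]
[[479.33885888 308.85286586  90.        ]
 [492.74691031 307.34332589  90.        ]
 [484.52703472 248.02986     90.        ]
 [471.47764305 249.3724147   90.        ]] [[523.77863107 302.96242528  90.        ]
 [536.35398501 301.26676816  90.        ]
 [528.81575629 241.84631843  90.        ]
 [515.64468925 243.64723271  90.        ]] [504.08543857 275.41515138  90.        ]
guard [[481.156554   296.40528905  96.        ]
 [532.15062938 289.17359079  96.        ]
 [527.56964097 260.37659006  96.        ]
 [477.09888501 267.80601311  96.        ]] [504.49392734 278.44037075  96.        ]
-1.4264179027195214 [46.38680486 -6.74418014  0.        ] 23.45550244609858 22.661807679179816
-1.427294922878926 [101.46483134 -14.6611213    0.        ] 51.50430257466257 29.15909301972794
```

Emit:
play_rows:
  commands:
    - {"offset": [0, 0, 0], "twist": 2.4}
    - {"offset": [0.0371, -0.006, 0], "twist": 0}
    - {"offset": [0.037, -0.0059, 0], "twist": 0}
    - {"offset": [0, 0, 0.04], "twist": 0}
    - {"offset": [0, 0, 0.04], "twist": 0}

```text
time: 3.1
tool_pos: [504.2, 279.8, 324.6]
tcp_rot: [3.139, -0.002, 1.43]
contact_force: [0.1, -0.4, -1.6]
grip_width: 92.0
```

```bash
python3 - <<'E'
from h import *
o=status.get_obs();print(o['tool_pos'],o['tcp_rot'],o['contact_force'],o['time'])
save('wrist','w2.png');save('scene','s2.png')
E
```

```text
[504.15921856 279.82769908 324.58177692] [ 3.13852044e+00 -1.65330208e-03  1.42991297e+00] [ 0.10653215 -0.42349336 -1.59511153] 3.1
```

View pics/w2.png

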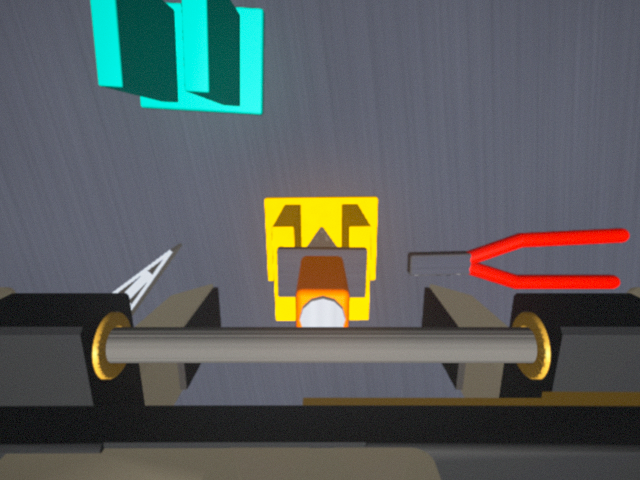

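Emit:
play_rows:
  commands:
    - {"offset": [0, 0, 0.024], "twist": 0}
    - {"offset": [0, 0, 0.0235], "twist": 0}
    - {"offset": [0, 0, 0], "twist": 0}
    - {"offset": [0, 0, 0], "twist": 0}

```text
time: 3.6
tool_pos: [504.9, 278.6, 278.8]
tcp_rot: [3.14, -0.001, 1.43]
contact_force: [-0.0, 0.1, 0.4]
grip_width: 91.8
```

Emit:
play_rows:
  commands:
    - {"offset": [0, 0, 0], "twist": 0}
    - {"offset": [0, 0, 0], "twist": 0}
    - {"offset": [0, 0, 0], "twist": 0}
    - {"offset": [0, 0, 0], "twist": 0}
    - {"offset": [0, 0, 0], "twist": 0}
  jaw: 255

```text
time: 4.1
tool_pos: [504.3, 278.6, 277.4]
tcp_rot: [3.141, -0.0, 1.431]
contact_force: [0.0, -1.0, -0.7]
grip_width: 56.2
```

Emit:
play_rows:
  commands:
    - {"offset": [0, 0, 0], "twist": 0}
    - {"offset": [0, 0, 0], "twist": 0}
    - {"offset": [0, 0, 0], "twist": 0}
    - {"offset": [0, 0, 0], "twist": 0}

```text
time: 4.5
tool_pos: [504.3, 278.6, 277.2]
tcp_rot: [3.141, 0.0, 1.431]
contact_force: [0.9, 0.7, -0.1]
grip_width: 24.3
```

```bash
python3 - <<'E'
from h import *
o=status.get_obs();print(o['tool_pos'],o['tcp_rot'],o['contact_force'],o['time'],o['grip_width'])
save('scene','s3.png');a=cv2.imread('pics/s3.png')
cv2.imwrite('pics/c6.png',cv2.resize(a[110:310,370:530],None,fx=3,fy=3,interpolation=3))
E
```

```text
[504.32418963 278.58155681 277.15042571] [3.14145840e+00 4.44489275e-05 1.43074446e+00] [ 0.92894312  0.68279073 -0.11228698] 4.5 24.253224859087396
```

View pics/c6.png

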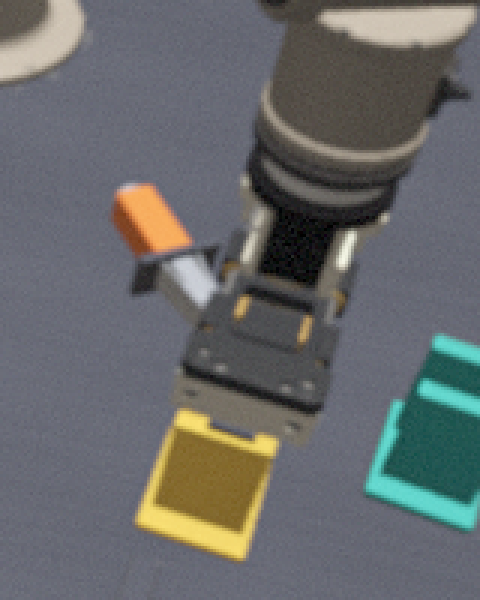

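Emit:
play_rows:
  commands:
    - {"offset": [0, 0, 0], "twist": 0}
    - {"offset": [0, 0, -0.01], "twist": 0}
    - {"offset": [0, 0, -0.03], "twist": 0}
    - {"offset": [0, 0, -0.04], "twist": 0}
    - {"offset": [0, 0, -0.04], "twist": 0}

```text
time: 5.05
tool_pos: [504.0, 278.4, 398.6]
tcp_rot: [-3.14, 0.001, 1.431]
contact_force: [0.4, 0.4, -2.9]
grip_width: 24.2
```

Emit:
play_rows:
  commands:
    - {"offset": [-0.02, 0.0069, 0], "twist": 0}
    - {"offset": [-0.04, 0.0138, 0], "twist": 0}
    - {"offset": [-0.04, 0.0138, 0], "twist": 0}
    - {"offset": [-0.04, 0.0138, 0], "twist": 0}
    - {"offset": [-0.04, 0.0138, 0], "twist": 0}

```text
time: 5.55
tool_pos: [540.4, 90.1, 397.7]
tcp_rot: [3.142, 0.0, 1.431]
contact_force: [0.8, 0.4, -1.2]
grip_width: 23.9
```

Emit:
play_rows:
  commands:
    - {"offset": [-0.04, 0.0138, 0], "twist": 0}
    - {"offset": [-0.04, 0.0138, 0], "twist": 0}
    - {"offset": [-0.04, 0.0138, 0], "twist": 0}
    - {"offset": [-0.04, 0.0138, 0], "twist": 0}
    - {"offset": [-0.01, 0.0036, 0.02], "twist": 0}

```text
time: 6.05
tool_pos: [575.9, -89.1, 379.8]
tcp_rot: [3.135, 0.002, 1.427]
contact_force: [1.2, -0.2, -2.9]
grip_width: 24.1
```

Emit:
play_rows:
  commands:
    - {"offset": [0, 0, 0.012], "twist": -1.2}
    - {"offset": [0, 0, 0], "twist": 0}
    - {"offset": [0, 0, 0], "twist": 0}
    - {"offset": [0, 0, 0], "twist": 0}

```text
time: 6.45
tool_pos: [575.2, -83.7, 366.2]
tcp_rot: [3.14, 0.0, 1.453]
contact_force: [-0.2, -0.4, -3.2]
grip_width: 23.8
```

```bash
cat > snap.py <<'E'
from h import *
import json,sys
n=sys.argv[1];o=status.get_obs();print(o['tool_pos'].round(2),o['tcp_rot'].round(4),o['contact_force'].round(1),o['time'],o['grip_width'].round(2))
save('wrist',n+'.png')
json.dump({'tool_pos':list(o['tool_pos']),'tcp_rot':list(o['tcp_rot'])},open(n+'.json','w'))
E
python3 snap.py w3
```

```text
Traceback (most recent call last):
  File "snap.py", line 3, in <module>
    n=sys.argv[1];o=status.get_obs();print(o['tool_pos'].round(2),o['tcp_rot'].round(4),o['contact_force'].round(1),o['time'],o['grip_width'].round(2))
                                                                                                                              ^^^^^^^^^^^^^^^^^^^^^
AttributeError: 'float' object has no attribute 'round'
```

```bash
sed -i "s/o\['grip_width'\].round(2)/o['grip_width']/" snap.py
python3 snap.py w3
```

```text
[575.24 -83.66 366.19] [3.1403e+00 1.0000e-04 1.4534e+00] [-0.2 -0.4 -3.2] 6.45 23.835234684285187
```

View pics/w3.png

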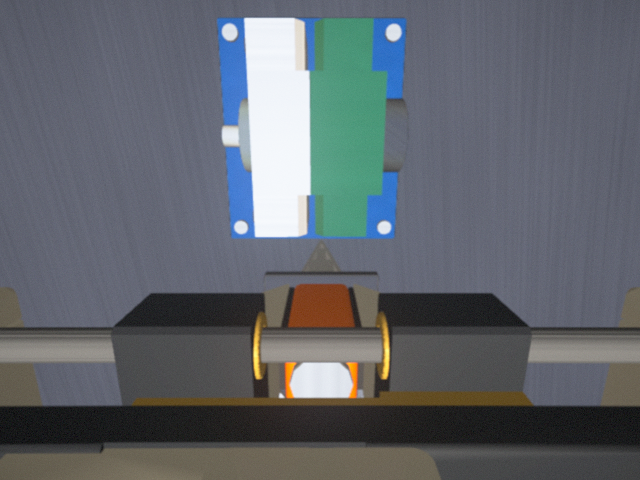

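```bash
python3 - <<'E'
import cv2
a=cv2.imread('pics/w3.png')
cv2.imwrite('pics/c7.png',cv2.resize(a[10:100,235:325],None,fx=6.5,fy=6.5,interpolation=3)[:, :])
cv2.imwrite('pics/c7.png',cv2.resize(a[10:85,235:415],None,fx=4.4,fy=7,interpolation=3))
cv2.imwrite('pics/c8.png',cv2.resize(a[180:250,235:415],None,fx=4.4,fy=7,interpolation=3))
E
```

```text
(no output)
```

View pics/c7.png

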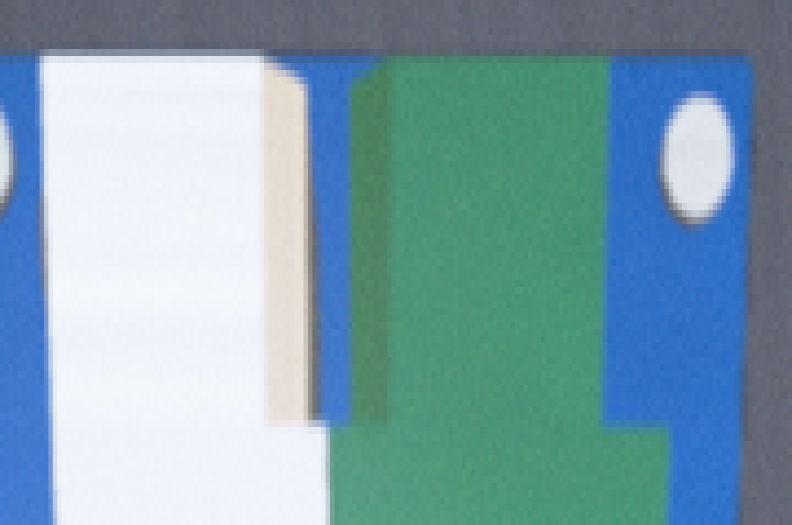

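View pics/c8.png

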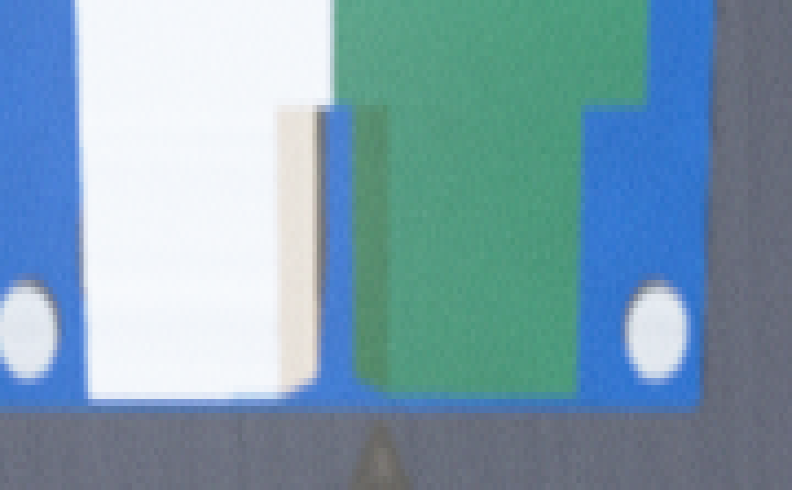

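```bash
cat > gap.py <<'E'
from h import *
import json
def gaps(jf,imoff,pts,yaw=None):
    pass
E
python3 - <<'E'
from h import *
import json
o=json.load(open('w3.json'));c=pose('wrist',o)
g=lambda p,oy:np.array(p)/[4.4,7]+[235,oy]-.5
A=onz(c,g([[264,250],[307,250],[351,250],[390,250]],10),[80,72,72,80])
B=onz(c,g([[277,250],[319,250],[353,250],[387,250]],180),[80,72,72,80])
print(A,B)
# long edges for yaw: green wall tops z80 both ends ; green back edge
a=A[3]-B[3];print('yaw green80',np.arctan2(-a[0],a[1])); a=A[2]-B[2];print(np.arctan2(-a[0],a[1]))
E1=onz(c,g([[150,55],[520,58],[290,425],[370,425]],10),80);E2=onz(c,g([[300,105],[365,105],[180,402],[470,400]],180),80)
print(E1,E2)
C=onz(c,g([[610,62],[604,425]],10),80),onz(c,g([[583,105],[577,395]],180),80);print('back',C)
E
```

```text
[[573.80017668  48.17934542  80.        ]
 [579.81843528  49.22073724  72.        ]
 [586.27333134  48.45622432  72.        ]
 [591.74324111  46.05431033  80.        ]] [[560.99374282 -59.9060756   80.        ]
 [567.24127341 -62.20167679  72.        ]
 [572.84631321 -62.86784288  72.        ]
 [578.59650429 -61.99814235  80.        ]]
yaw green80 -0.12107484625709097
-0.1200321923019695
[[559.99164327  65.47507173  80.        ]
 [611.7125726   59.11428054  80.        ]
 [575.58339655  33.40585948  80.        ]
 [587.16496889  32.03348553  80.        ]] [[566.59564718 -45.78092426  80.        ]
 [576.84414785 -46.99839822  80.        ]
 [543.09323695 -73.76532566  80.        ]
 [590.25701164 -79.15969543  80.        ]]
back (array([[624.27613447,  57.29930925,  80.        ],
       [621.04015159,  28.00251273,  80.        ]]), array([[611.21683674, -51.08668223,  80.        ],
       [607.69416478, -80.69994757,  80.        ]]))
```

```bash
python3 - <<'E'
from h import *
import json
o=json.load(open('w3.json'));c=pose('wrist',o)
p=onz(c,[[320.9,240]],104)[0];d=p-o['tool_pos'];y=o['tcp_rot'][2]
print(p,d,'tool x,y',d[0]*np.cos(y)+d[1]*np.sin(y),d[0]*np.sin(y)-d[1]*np.cos(y))
a=cv2.imread('pics/w3.png');cv2.imwrite('pics/c9.png',cv2.resize(a[225:305,255:385],None,fx=6,fy=6,interpolation=3))
E
```

```text
[576.08712703 -73.67585252 104.        ] [   0.8462148     9.98367746 -262.19497179] tool x,y 10.014078484167827 -0.3288270060199424
```

View pics/c9.png

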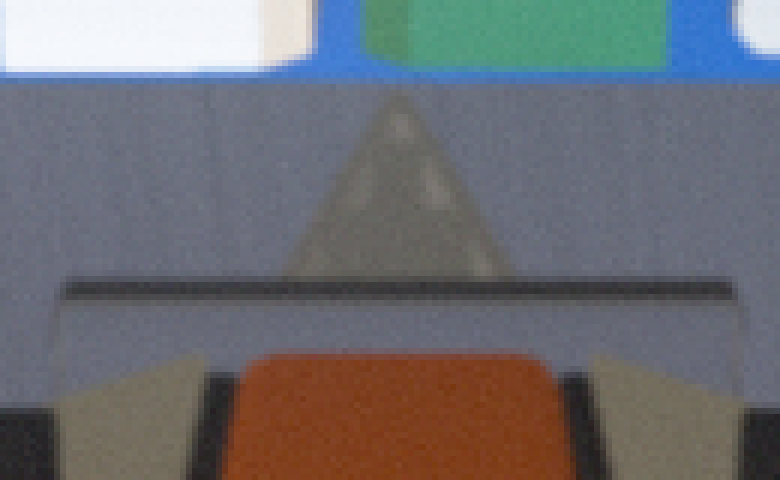

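Emit:
play_rows:
  commands:
    - {"offset": [0.0214, -0.0079, 0], "twist": 0.18}
    - {"offset": [0, 0, 0], "twist": 0}
    - {"offset": [0, 0, 0.01], "twist": 0}
    - {"offset": [0, 0, 0], "twist": 0}

```text
time: 6.9
tool_pos: [569.6, -62.6, 354.0]
tcp_rot: [-3.14, 0.0, 1.449]
contact_force: [-1.0, 0.3, -2.1]
grip_width: 24.0
```

```bash
cat >> h.py <<'E'
Y=-.1205;ex=np.array([np.cos(Y),np.sin(Y)]);ey=np.array([-np.sin(Y),np.cos(Y)])
def case(p): return np.array([ex@p[:2]-573.05,ey@p[:2]-62.5])
def st():
    o=status.get_obs();c=case(o['tool_pos']);print('case xy',c.round(2),'tipz',round(o['tool_pos'][2]-262.15,2),'yaw',round(o['tcp_rot'][2]-np.pi/2-Y,4),'F',o['contact_force'].round(1),'t',o['time'],'w',round(o['grip_width'],2))
E
cat > snap.py <<'E'
from h import *
import json,sys
n=sys.argv[1];o=status.get_obs();st()
save('wrist',n+'.png')
json.dump({'tool_pos':list(o['tool_pos']),'tcp_rot':list(o['tcp_rot'])},open(n+'.json','w'))
E
python3 snap.py w4;python3 -c "
from h import *
save('scene','s4.png');a=cv2.imread('pics/s4.png');cv2.imwrite('pics/c10.png',cv2.resize(a[100:330,180:400],None,fx=2.6,fy=2.6,interpolation=3))"
```

```text
case xy [ -0.06 -56.19] tipz 91.84 yaw -0.0013 F [-1.   0.3 -2.1] t 6.9 w 24.03
```

View pics/w4.png

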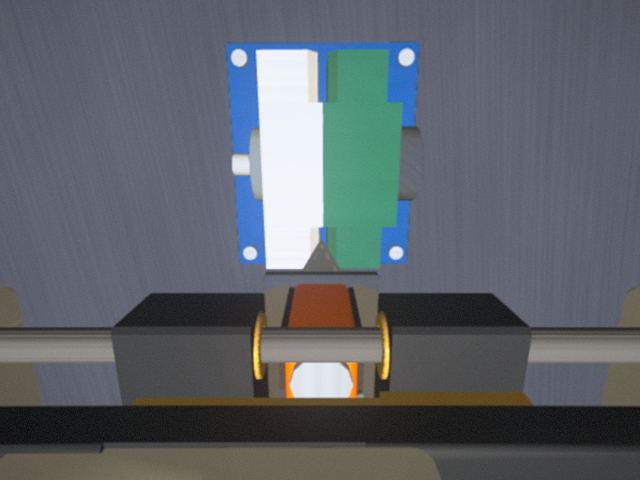

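View pics/c10.png

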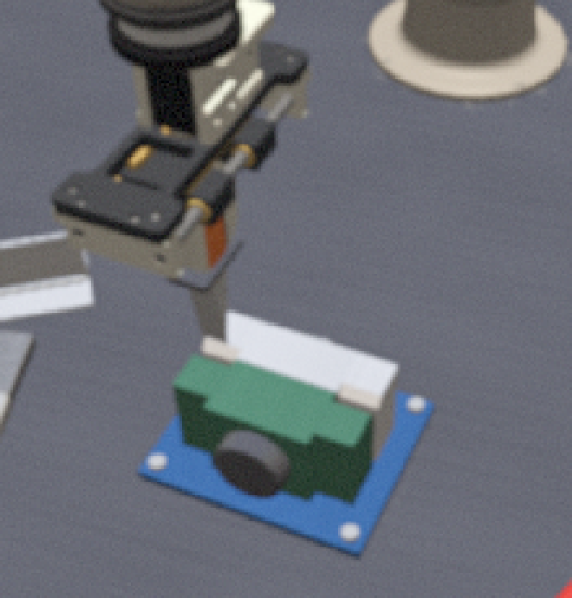

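Emit:
play_rows:
  commands:
    - {"offset": [0.001, 0.0001, 0.012], "twist": 0}
    - {"offset": [0, 0, 0.01], "twist": 0}
    - {"offset": [0, 0, 0.008], "twist": 0}
    - {"offset": [0, 0, 0], "twist": 0}

```text
time: 7.4
tool_pos: [570.1, -61.8, 323.7]
tcp_rot: [-3.14, -0.0, 1.448]
contact_force: [0.2, 0.4, -2.5]
grip_width: 23.8
```

```bash
python3 -c "
from h import *
st()"
```

```text
case xy [  0.34 -55.35] tipz 61.55 yaw -0.0019 F [ 0.2  0.4 -2.5] t 7.4 w 23.78
```

Emit:
play_rows:
  commands:
    - {"offset": [0, -0.0003, 0.0024], "twist": 0}
    - {"offset": [0, -0.0003, 0.0024], "twist": 0}
    - {"offset": [0, -0.0003, 0.0024], "twist": 0}
    - {"offset": [0, -0.0003, 0.0024], "twist": 0}
    - {"offset": [0, 0, 0], "twist": 0}

```text
time: 7.9
tool_pos: [569.3, -61.7, 316.2]
tcp_rot: [3.139, 0.0, 1.448]
contact_force: [2.7, -0.3, 0.7]
grip_width: 24.0
```

```bash
python3 snap.py w5;python3 -c "
from h import *
a=cv2.imread('pics/w5.png');cv2.imwrite('pics/c11.png',cv2.resize(a[60:310,220:430],None,fx=3.5,fy=2.4,interpolation=3))"
```

```text
case xy [ -0.52 -55.28] tipz 54.06 yaw -0.0018 F [ 2.7 -0.3  0.7] t 7.9 w 24.04
```

View pics/c11.png

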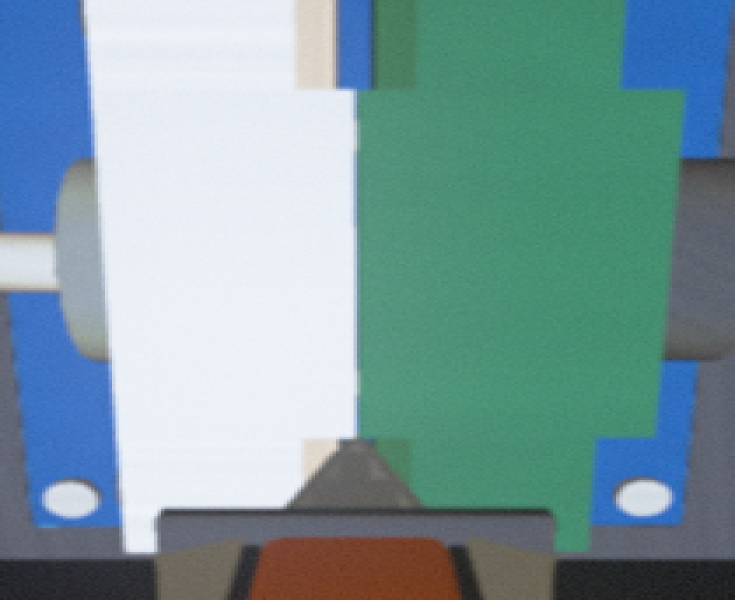

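Emit:
play_rows:
  commands:
    - {"offset": [0, 0, 0], "twist": 0}
    - {"offset": [0, 0, 0], "twist": 0}
    - {"offset": [0, 0, 0], "twist": 0}

```text
time: 8.25
tool_pos: [569.2, -61.7, 315.9]
tcp_rot: [3.14, 0.0, 1.448]
contact_force: [5.0, -1.4, 1.5]
grip_width: 23.8
```

```bash
python3 -c "
from h import *
st()"
```

```text
case xy [ -0.58 -55.3 ] tipz 53.79 yaw -0.0018 F [ 5.  -1.4  1.5] t 8.25 w 23.83
```

Emit:
play_rows:
  commands:
    - {"offset": [0, -0.0002, 0.0015], "twist": 0}
    - {"offset": [0, -0.0002, 0.0015], "twist": 0}
    - {"offset": [0, 0, 0], "twist": 0}
    - {"offset": [0, 0, 0], "twist": 0}

```text
time: 8.65
tool_pos: [568.5, -61.6, 312.4]
tcp_rot: [-3.142, 0.0, 1.448]
contact_force: [4.5, -0.6, 0.4]
grip_width: 24.0
```

```bash
python3 snap.py w6;python3 -c "
from h import *
a=cv2.imread('pics/w6.png');cv2.imwrite('pics/c12.png',cv2.resize(a[60:310,220:430],None,fx=3.5,fy=2.4,interpolation=3))"
```

```text
case xy [ -1.26 -55.28] tipz 50.24 yaw -0.0019 F [ 4.5 -0.6  0.4] t 8.65 w 23.96
```

View pics/c12.png

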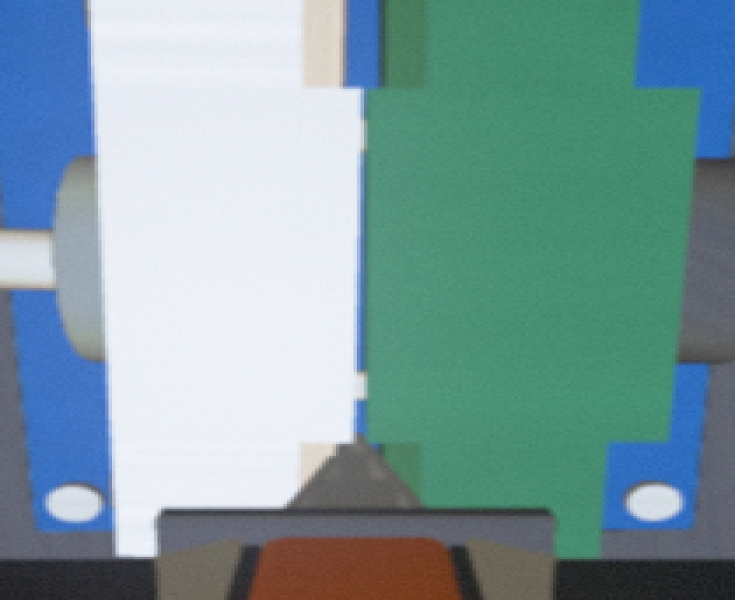

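Emit:
play_rows:
  commands:
    - {"offset": [0, 0, -0.013], "twist": 0}
    - {"offset": [0, 0, -0.014], "twist": 0}
    - {"offset": [0, 0, -0.015], "twist": 0}
    - {"offset": [0.015, 0.0009, 0], "twist": -0.1}
    - {"offset": [0.03, 0, 0], "twist": 0}

```text
time: 9.2
tool_pos: [574.1, -17.2, 353.7]
tcp_rot: [-3.138, 0.0, 1.448]
contact_force: [0.1, -0.2, -2.7]
grip_width: 23.9
```

Emit:
play_rows:
  commands:
    - {"offset": [0.03, 0, 0], "twist": 0}
    - {"offset": [0.0255, 0, 0], "twist": 0}
    - {"offset": [0.01, 0, 0], "twist": 0}
    - {"offset": [0, 0, 0], "twist": 0}

```text
time: 9.6
tool_pos: [582.1, 49.8, 353.4]
tcp_rot: [-3.138, 0.0, 1.453]
contact_force: [-0.3, -0.8, -1.9]
grip_width: 23.7
```

```bash
python3 snap.py w7;python3 -c "
from h import *
save('top','t7.png');a=cv2.imread('pics/t7.png');cv2.imwrite('pics/c13.png',cv2.resize(a[165:285,305:435],None,fx=5,fy=5,interpolation=3))"
```

```text
case xy [-1.17 56.95] tipz 91.22 yaw 0.0027 F [-0.3 -0.8 -1.9] t 9.6 w 23.67
```

View pics/w7.png

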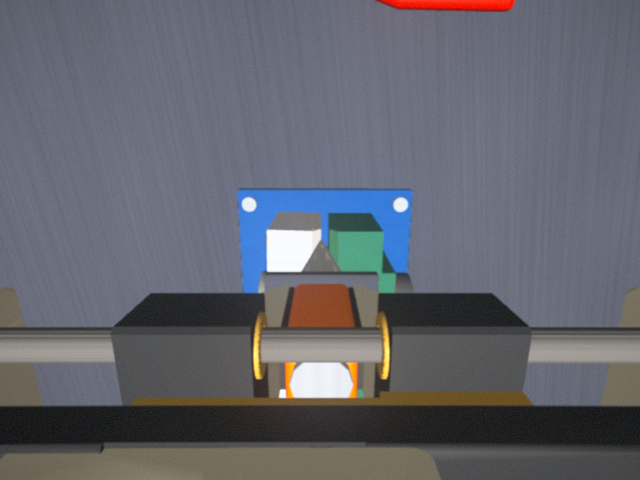

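View pics/c13.png

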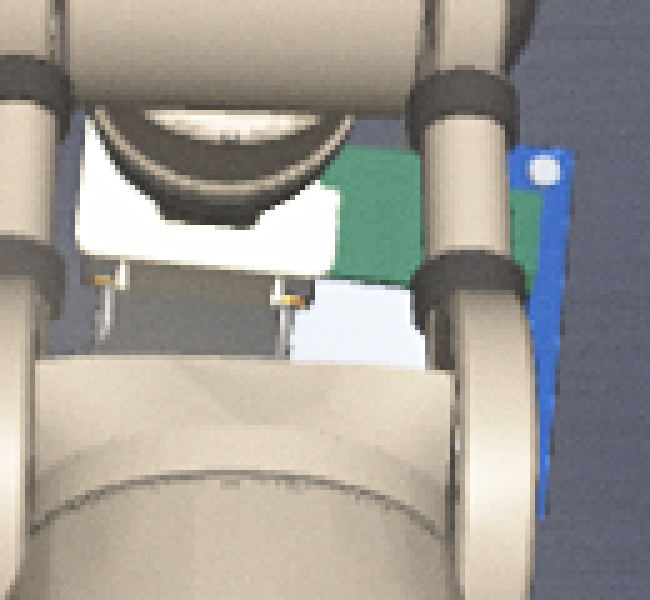

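Emit:
play_rows:
  commands:
    - {"offset": [-0.0015, 0.0011, 0], "twist": 0.1}
    - {"offset": [0, 0, 0.01], "twist": 0}
    - {"offset": [0, 0, 0.01], "twist": 0}
    - {"offset": [0, 0, 0.009], "twist": 0}
    - {"offset": [0, 0, 0], "twist": 0}

```text
time: 10.2
tool_pos: [583.3, 46.1, 323.6]
tcp_rot: [-3.139, 0.0, 1.448]
contact_force: [0.1, 0.5, -1.6]
grip_width: 23.8
```

```bash
python3 -c "
from h import *
st()"
```

```text
case xy [ 0.48 53.41] tipz 61.44 yaw -0.0022 F [ 0.1  0.5 -1.6] t 10.2 w 23.78
```

Emit:
play_rows:
  commands:
    - {"offset": [0, -0.0004, 0.003], "twist": 0}
    - {"offset": [0, -0.0004, 0.003], "twist": 0}
    - {"offset": [0, -0.0005, 0.003], "twist": 0}
    - {"offset": [0, -0.0005, 0.003], "twist": 0}
    - {"offset": [0, 0, 0], "twist": 0}

```text
time: 10.7
tool_pos: [582.1, 46.7, 314.2]
tcp_rot: [3.139, -0.0, 1.449]
contact_force: [2.2, -0.7, 0.4]
grip_width: 24.3
```

```bash
python3 -c "
from h import *
st();save('scene','s8.png');a=cv2.imread('pics/s8.png');cv2.imwrite('pics/c14.png',cv2.resize(a[150:320,220:360],None,fx=3.5,fy=3.5,interpolation=3))"
```

```text
case xy [-0.82 53.81] tipz 52.1 yaw -0.0017 F [ 2.2 -0.7  0.4] t 10.7 w 24.29
```

View pics/c14.png

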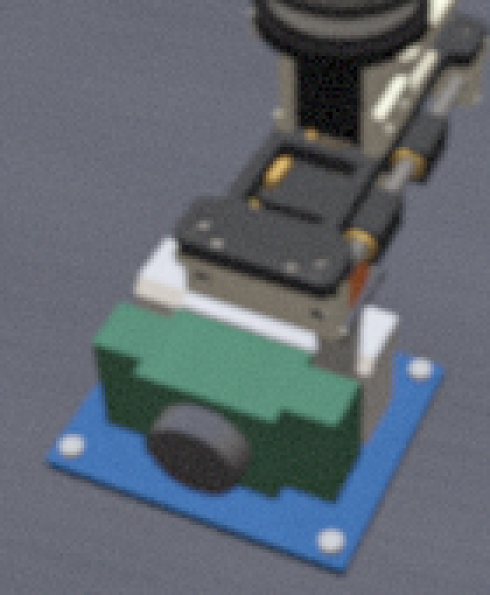

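Emit:
play_rows:
  commands:
    - {"offset": [0, -0.0003, 0.002], "twist": 0}
    - {"offset": [0, -0.0003, 0.002], "twist": 0}
    - {"offset": [0, -0.0003, 0.0015], "twist": 0}
    - {"offset": [0, 0, 0], "twist": 0}
    - {"offset": [0, 0, 0], "twist": 0}

```text
time: 11.25
tool_pos: [581.2, 46.7, 308.0]
tcp_rot: [3.14, 0.0, 1.449]
contact_force: [4.6, -1.1, 1.1]
grip_width: 23.9
```

```bash
python3 snap.py w9
```

```text
case xy [-1.64 53.72] tipz 45.89 yaw -0.0018 F [ 4.6 -1.1  1.1] t 11.25 w 23.86
```

View pics/w9.png

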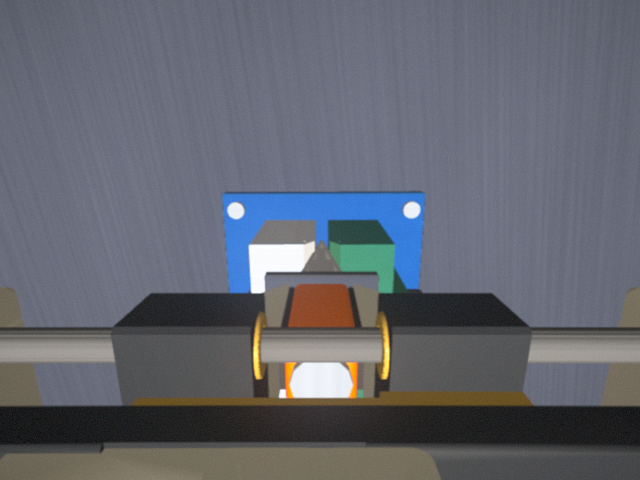

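Emit:
play_rows:
  commands:
    - {"offset": [0, 0, -0.015], "twist": 0}
    - {"offset": [0, 0, -0.016], "twist": 0}
    - {"offset": [0, 0, -0.016], "twist": 0}
    - {"offset": [-0.015, 0, 0], "twist": 0}
    - {"offset": [-0.03, 0, 0], "twist": 0}

```text
time: 11.8
tool_pos: [574.6, 2.6, 353.8]
tcp_rot: [-3.138, -0.0, 1.451]
contact_force: [0.1, -1.1, -2.0]
grip_width: 24.1
```

Emit:
play_rows:
  commands:
    - {"offset": [-0.03, 0, 0], "twist": 0}
    - {"offset": [-0.025, 0, 0], "twist": 0}
    - {"offset": [-0.009, 0, 0], "twist": 0}
    - {"offset": [0, 0, 0], "twist": 0}

```text
time: 12.2
tool_pos: [566.9, -62.8, 353.8]
tcp_rot: [-3.138, -0.0, 1.446]
contact_force: [1.0, -0.3, -2.0]
grip_width: 23.8
```

```bash
python3 snap.py w10;python3 -c "
from h import *
a=cv2.imread('pics/w10.png');cv2.imwrite('pics/c15.png',cv2.resize(a[30:280,220:430],None,fx=3.5,fy=2.4,interpolation=3))"
```

```text
case xy [ -2.69 -56.73] tipz 91.61 yaw -0.0042 F [ 1.  -0.3 -2. ] t 12.2 w 23.83
```

View pics/c15.png

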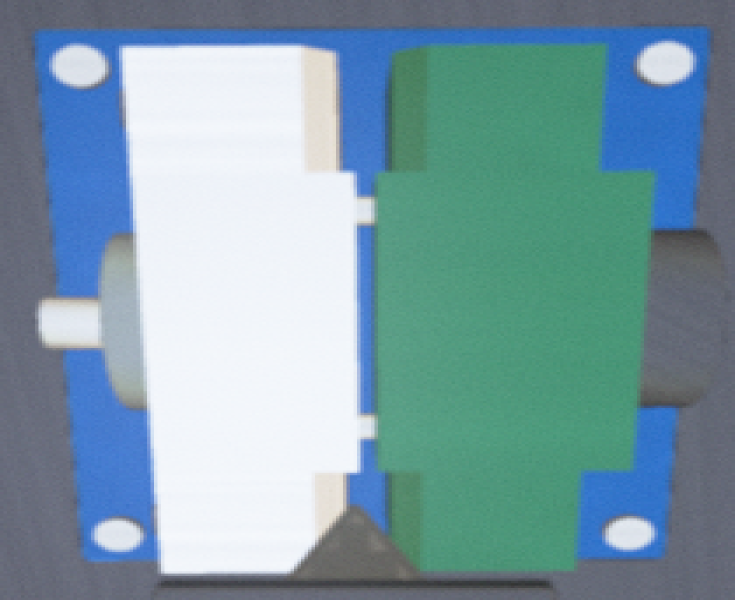

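```bash
cat >> h.py <<'E'
import json
def meas(n,off,sc,pts):
    # pts list of (u,v,z) in crop
    c=pose('wrist',json.load(open(n+'.json')))
    a=np.array(pts,float);uv=a[:,:2]/sc+off-.5
    P=onz(c,uv,a[:,2]);Q=np.array([case(p) for p in P]);print(Q.round(2));return Q
def op2(cov):
    # seam-face points of cover at z80 -> extrapolate to y=+-55
    cov=np.array(cov);m=np.polyfit(cov[:,1],cov[:,0],1);print('open L,R',-np.polyval(m,[55,-55]).round(2))
E
python3 - <<'E'
from h import *
Q=meas('w10',[220,30],[3.5,2.4],[(303,110,80),(337,110,72),(392,110,72),(428,110,80),(355,180,80),(376,180,80),(360.5,460,80),(378.5,460,80)])
op2(Q[[4,6]]-[ (Q[5]+Q[7])[0]/2,0])
E
```

```text
[[-1.280e+01  5.483e+01]
 [-6.970e+00  5.601e+01]
 [ 2.980e+00  5.596e+01]
 [ 9.110e+00  5.470e+01]
 [-3.770e+00  3.798e+01]
 [-2.000e-02  3.796e+01]
 [-3.080e+00 -3.642e+01]
 [ 4.100e-01 -3.643e+01]]
open L,R [4.13 3.1 ]
```

Emit:
play_rows:
  commands:
    - {"offset": [0.0015, 0.0012, 0], "twist": -0.2}
    - {"offset": [0, 0, 0.013], "twist": 0}
    - {"offset": [0, 0, 0.014], "twist": 0}
    - {"offset": [0, 0, 0.01], "twist": 0}
    - {"offset": [0, 0, 0], "twist": 0}

```text
time: 12.75
tool_pos: [568.8, -59.1, 316.6]
tcp_rot: [-3.139, -0.0, 1.453]
contact_force: [0.2, 0.4, -2.3]
grip_width: 24.0
```

```bash
python3 -c "
from h import *
st()"
```

```text
case xy [ -1.25 -52.78] tipz 54.46 yaw 0.0031 F [ 0.2  0.4 -2.3] t 12.75 w 24.04
```

Emit:
play_rows:
  commands:
    - {"offset": [-0.001, -0.0003, 0.0035], "twist": 0.1}
    - {"offset": [0, -0.0003, 0.0035], "twist": 0}
    - {"offset": [0, -0.0003, 0.003], "twist": 0}
    - {"offset": [0, -0.0003, 0.003], "twist": 0}
    - {"offset": [0, 0, 0], "twist": 0}

```text
time: 13.25
tool_pos: [568.0, -61.0, 305.6]
tcp_rot: [3.14, 0.0, 1.45]
contact_force: [2.1, 0.4, -0.2]
grip_width: 23.7
```

Emit:
play_rows:
  commands:
    - {"offset": [0, 0, 0], "twist": 0}
    - {"offset": [0, 0, 0], "twist": 0}

```text
time: 13.45
tool_pos: [568.0, -61.0, 305.6]
tcp_rot: [3.14, 0.0, 1.45]
contact_force: [1.7, -0.6, 1.3]
grip_width: 24.1
```

```bash
python3 snap.py w11;python3 -c "
from h import *
a=cv2.imread('pics/w11.png');cv2.imwrite('pics/c16.png',cv2.resize(a[60:310,220:430],None,fx=3.5,fy=2.4,interpolation=3))"
```

```text
case xy [ -1.83 -54.81] tipz 43.46 yaw -0.0001 F [ 1.7 -0.6  1.3] t 13.45 w 24.14
```

View pics/c16.png

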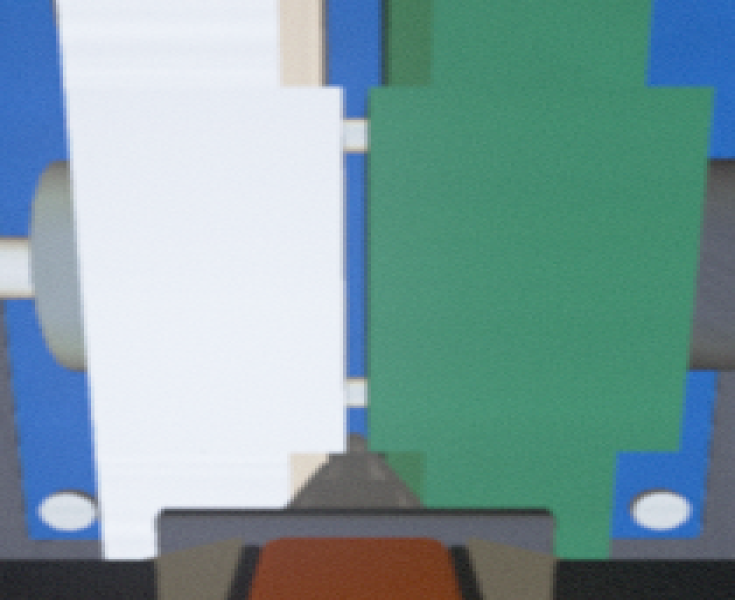

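Emit:
play_rows:
  commands:
    - {"offset": [0, -0.0004, 0.002], "twist": 0}
    - {"offset": [0, -0.0003, 0.0018], "twist": 0}
    - {"offset": [0, 0, 0], "twist": 0}
    - {"offset": [0, 0, 0], "twist": 0}

```text
time: 13.9
tool_pos: [567.3, -60.9, 301.3]
tcp_rot: [3.14, 0.0, 1.45]
contact_force: [4.3, -0.3, 0.1]
grip_width: 23.9
```

```bash
python3 snap.py w12;python3 -c "
from h import *
a=cv2.imread('pics/w12.png');cv2.imwrite('pics/c17.png',cv2.resize(a[60:310,220:430],None,fx=3.5,fy=2.4,interpolation=3))"
```

```text
case xy [ -2.57 -54.81] tipz 39.15 yaw -0.0001 F [ 4.3 -0.3  0.1] t 13.9 w 23.94
```

View pics/c17.png

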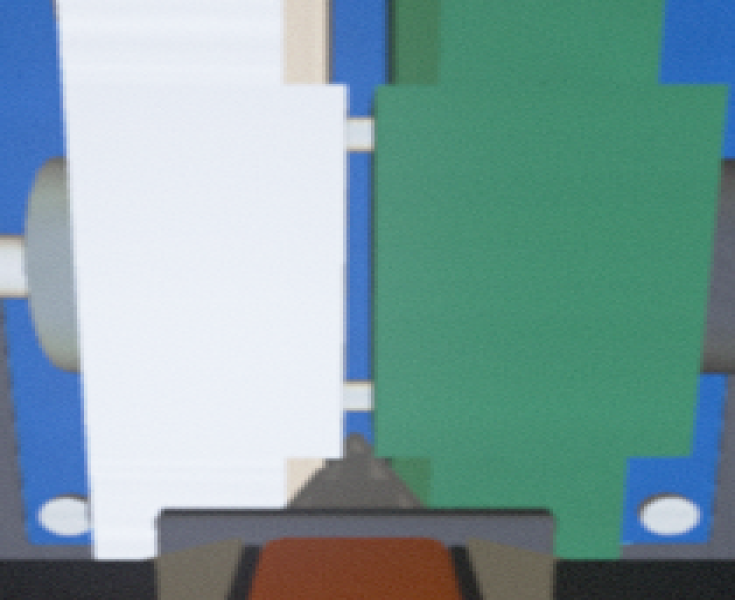

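```bash
python3 - <<'E'
from h import *
Q=meas('w12',[220,60],[3.5,2.4],[(344.5,95,80),(374.5,95,80),(342,445,80),(374.5,445,80)])
op2(Q[[0,2]]-[ (Q[1]+Q[3])[0]/2,0])
E
```

```text
[[ -4.33  37.82]
 [ -0.09  37.81]
 [ -4.95 -36.89]
 [  0.13 -36.89]]
open L,R [4.2  5.12]
```

Emit:
play_rows:
  commands:
    - {"offset": [0, 0, -0.017], "twist": 0}
    - {"offset": [0, 0, -0.018], "twist": 0}
    - {"offset": [0, 0, -0.018], "twist": 0}
    - {"offset": [0.015, 0, 0], "twist": 0}
    - {"offset": [0.03, 0, 0], "twist": 0}

```text
time: 14.45
tool_pos: [571.7, -16.4, 353.1]
tcp_rot: [-3.138, 0.0, 1.448]
contact_force: [-0.5, 0.7, -2.5]
grip_width: 23.9
```

Emit:
play_rows:
  commands:
    - {"offset": [0.03, 0, 0], "twist": 0}
    - {"offset": [0.025, 0, 0], "twist": 0}
    - {"offset": [0.01, 0.001, 0], "twist": 0}
    - {"offset": [0, 0, 0], "twist": 0}
    - {"offset": [0, 0, 0], "twist": 0}

```text
time: 14.95
tool_pos: [580.9, 48.0, 353.4]
tcp_rot: [-3.14, 0.001, 1.451]
contact_force: [0.5, -0.1, -2.2]
grip_width: 24.1
```

```bash
python3 -c "
from h import *
st()"
```

```text
case xy [-2.11 54.99] tipz 91.26 yaw 0.0004 F [ 0.5 -0.1 -2.2] t 14.95 w 24.05
```

Emit:
play_rows:
  commands:
    - {"offset": [0, 0.0003, 0.012], "twist": 0}
    - {"offset": [0, 0, 0.014], "twist": 0}
    - {"offset": [0, 0, 0.012], "twist": 0}
    - {"offset": [0, 0, 0.006], "twist": 0}
    - {"offset": [0, 0, 0], "twist": 0}

```text
time: 15.45
tool_pos: [581.5, 47.6, 309.2]
tcp_rot: [-3.14, 0.0, 1.449]
contact_force: [-0.3, 0.7, -1.8]
grip_width: 24.0
```

Emit:
play_rows:
  commands:
    - {"offset": [0, -0.0003, 0.003], "twist": 0}
    - {"offset": [0, -0.0004, 0.003], "twist": 0}
    - {"offset": [0, -0.0004, 0.003], "twist": 0}
    - {"offset": [0, 0, 0], "twist": 0}
    - {"offset": [0, 0, 0], "twist": 0}

```text
time: 15.95
tool_pos: [580.6, 48.3, 302.0]
tcp_rot: [3.14, 0.0, 1.45]
contact_force: [1.2, -0.2, 4.0]
grip_width: 24.0
```

```bash
python3 -c "
from h import *
st()"
```

```text
case xy [-2.47 55.29] tipz 39.88 yaw 0.0001 F [ 1.2 -0.2  4. ] t 15.95 w 23.96
```

Emit:
play_rows:
  commands:
    - {"offset": [0, -0.0004, 0.002], "twist": 0}
    - {"offset": [0, -0.0004, 0.002], "twist": 0}
    - {"offset": [0, 0, 0], "twist": 0}
    - {"offset": [0, 0, 0], "twist": 0}

```text
time: 16.35
tool_pos: [579.9, 48.4, 297.8]
tcp_rot: [3.14, -0.0, 1.45]
contact_force: [1.8, -1.3, 4.4]
grip_width: 24.1
```

```bash
python3 -c "
from h import *
st()"
```

```text
case xy [-3.15 55.31] tipz 35.66 yaw -0.0 F [ 1.8 -1.3  4.4] t 16.35 w 24.13
```

Emit:
play_rows:
  commands:
    - {"offset": [0, 0, -0.018], "twist": 0}
    - {"offset": [0, 0, -0.019], "twist": 0}
    - {"offset": [0, 0, -0.02], "twist": 0}
    - {"offset": [-0.015, 0, 0], "twist": 0}
    - {"offset": [-0.03, 0, 0], "twist": 0}

```text
time: 16.85
tool_pos: [573.7, 4.2, 353.4]
tcp_rot: [-3.14, -0.0, 1.453]
contact_force: [0.5, -0.1, -2.8]
grip_width: 23.9
```

Emit:
play_rows:
  commands:
    - {"offset": [-0.03, 0, 0], "twist": 0}
    - {"offset": [-0.025, 0, 0], "twist": 0}
    - {"offset": [-0.01, 0, 0], "twist": 0}
    - {"offset": [0, 0, 0], "twist": 0}
    - {"offset": [0, 0, 0], "twist": 0}

```text
time: 17.35
tool_pos: [566.2, -60.5, 353.5]
tcp_rot: [-3.14, -0.001, 1.45]
contact_force: [-0.2, 1.0, -2.4]
grip_width: 23.7
```

```bash
python3 snap.py w13;python3 -c "
from h import *
a=cv2.imread('pics/w13.png');cv2.imwrite('pics/c18.png',cv2.resize(a[30:280,220:430],None,fx=3.5,fy=2.4,interpolation=3))"
```

```text
case xy [ -3.68 -54.52] tipz 91.4 yaw -0.0004 F [-0.2  1.  -2.4] t 17.35 w 23.72
```

View pics/c18.png

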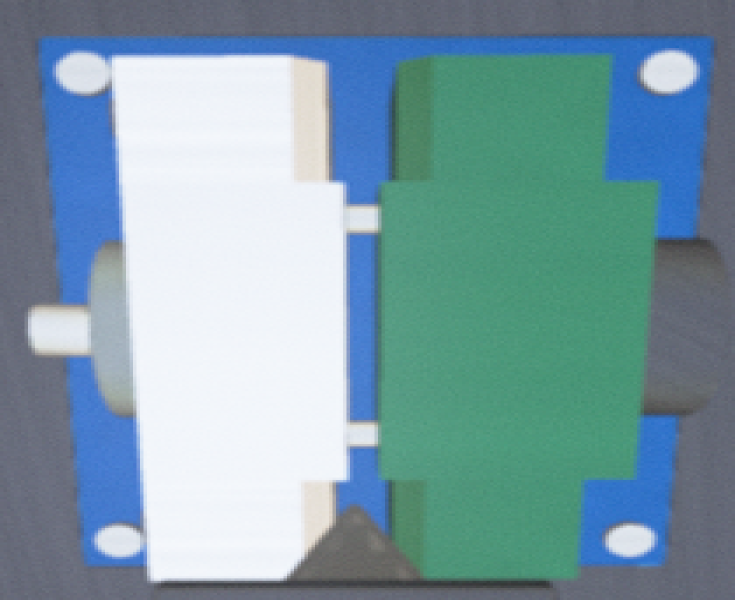

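```bash
python3 - <<'E'
from h import *
Q=meas('w13',[220,30],[3.5,2.4],[(344,190,80),(380,190,80),(348.5,470,80),(380,470,80),(294,120,80),(328,120,72),(395,120,72),(432,120,80)])
op2(Q[[0,2]]-[ (Q[1]+Q[3])[0]/2,0])
E
```

```text
[[ -6.6   37.81]
 [ -0.15  37.8 ]
 [ -5.98 -36.97]
 [  0.14 -36.97]
 [-15.32  54.7 ]
 [ -9.51  55.84]
 [  2.63  55.82]
 [  8.92  54.66]]
open L,R [6.73 5.83]
```

Emit:
play_rows:
  commands:
    - {"offset": [0, 0.0011, 0.012], "twist": 0}
    - {"offset": [0, 0, 0.014], "twist": 0}
    - {"offset": [0, 0, 0.014], "twist": 0}
    - {"offset": [0, 0, 0.009], "twist": 0}
    - {"offset": [0, 0, 0], "twist": 0}

```text
time: 17.9
tool_pos: [567.4, -60.2, 303.7]
tcp_rot: [-3.14, -0.0, 1.451]
contact_force: [-0.2, -0.3, -2.7]
grip_width: 23.6
```

Emit:
play_rows:
  commands:
    - {"offset": [0, -0.0004, 0.003], "twist": 0}
    - {"offset": [0, -0.0004, 0.003], "twist": 0}
    - {"offset": [0, -0.0004, 0.003], "twist": 0}
    - {"offset": [0, 0, 0], "twist": 0}
    - {"offset": [0, 0, 0], "twist": 0}

```text
time: 18.4
tool_pos: [566.6, -60.8, 296.8]
tcp_rot: [3.14, 0.0, 1.45]
contact_force: [2.3, 0.4, -1.1]
grip_width: 24.1
```

```bash
python3 -c "
from h import *
st()"
```

```text
case xy [ -3.2  -54.79] tipz 34.63 yaw -0.0002 F [ 2.3  0.4 -1.1] t 18.4 w 24.12
```

Tip 37.4 mm below the wall tops; continuing to about 42.

Emit:
play_rows:
  commands:
    - {"offset": [0, -0.0004, 0.0025], "twist": 0}
    - {"offset": [0, -0.0003, 0.002], "twist": 0}
    - {"offset": [0, 0, 0], "twist": 0}
    - {"offset": [0, 0, 0], "twist": 0}

```text
time: 18.8
tool_pos: [565.9, -60.8, 292.1]
tcp_rot: [3.14, 0.0, 1.45]
contact_force: [4.5, 0.0, 2.4]
grip_width: 24.3
```

```bash
python3 snap.py w14;python3 -c "
from h import *
a=cv2.imread('pics/w14.png');cv2.imwrite('pics/c19.png',cv2.resize(a[60:310,220:430],None,fx=3.5,fy=2.4,interpolation=3))"
```

```text
case xy [ -3.9  -54.85] tipz 29.91 yaw -0.0001 F [4.5 0.  2.4] t 18.8 w 24.26
```

View pics/c19.png

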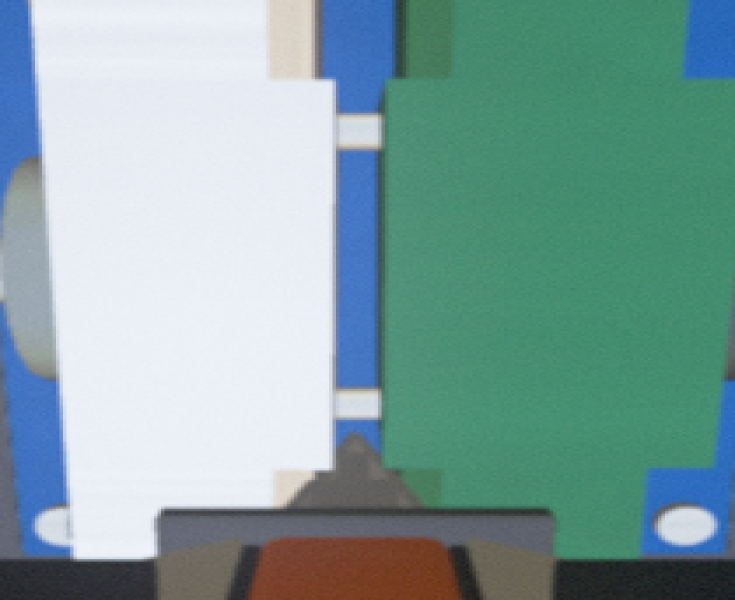

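```bash
python3 - <<'E'
from h import *
Q=meas('w14',[220,60],[3.5,2.4],[(335,88,80),(385,88,80),(332,455,80),(383.5,455,80)])
op2(Q[[0,2]]-[ (Q[1]+Q[3])[0]/2,0])
E
```

```text
[[ -6.77  38.12]
 [ -0.05  38.12]
 [ -7.59 -36.69]
 [  0.11 -36.69]]
open L,R [6.61 7.83]
```

Emit:
play_rows:
  commands:
    - {"offset": [0, 0, -0.02], "twist": 0}
    - {"offset": [0, 0, -0.022], "twist": 0}
    - {"offset": [0, 0, -0.021], "twist": 0}
    - {"offset": [0.015, 0, 0], "twist": 0}
    - {"offset": [0.03, 0, 0], "twist": 0}

```text
time: 19.35
tool_pos: [570.4, -16.2, 353.6]
tcp_rot: [-3.139, 0.0, 1.447]
contact_force: [0.1, 0.4, -2.8]
grip_width: 24.2
```

Emit:
play_rows:
  commands:
    - {"offset": [0.03, 0, 0], "twist": 0}
    - {"offset": [0.025, 0, 0], "twist": 0}
    - {"offset": [0.01, 0.0012, 0], "twist": 0}
    - {"offset": [0, 0, 0], "twist": 0}
    - {"offset": [0, 0, 0], "twist": 0}

```text
time: 19.85
tool_pos: [579.8, 48.1, 353.8]
tcp_rot: [-3.14, 0.001, 1.451]
contact_force: [-0.3, 0.4, -1.4]
grip_width: 23.8
```

```bash
python3 -c "
from h import *
st()"
```

```text
case xy [-3.28 54.97] tipz 91.7 yaw 0.0003 F [-0.3  0.4 -1.4] t 19.85 w 23.81
```

Emit:
play_rows:
  commands:
    - {"offset": [0, 0, 0.014], "twist": 0}
    - {"offset": [0, 0, 0.016], "twist": 0}
    - {"offset": [0, 0, 0.014], "twist": 0}
    - {"offset": [0, 0, 0.009], "twist": 0}
    - {"offset": [0, 0, 0], "twist": 0}

```text
time: 20.35
tool_pos: [580.0, 47.4, 300.8]
tcp_rot: [-3.14, 0.001, 1.449]
contact_force: [-0.4, -0.4, -2.3]
grip_width: 23.9
```

Emit:
play_rows:
  commands:
    - {"offset": [0, -0.0004, 0.003], "twist": 0}
    - {"offset": [0, -0.0004, 0.003], "twist": 0}
    - {"offset": [0, -0.0004, 0.003], "twist": 0}
    - {"offset": [0, 0, 0], "twist": 0}
    - {"offset": [0, 0, 0], "twist": 0}

```text
time: 20.85
tool_pos: [579.2, 48.4, 293.5]
tcp_rot: [3.139, 0.0, 1.45]
contact_force: [2.6, -0.6, 2.4]
grip_width: 24.2
```

```bash
python3 -c "
from h import *
st()"
```

```text
case xy [-3.88 55.22] tipz 31.35 yaw 0.0001 F [ 2.6 -0.6  2.4] t 20.85 w 24.25
```

Emit:
play_rows:
  commands:
    - {"offset": [0, -0.0004, 0.0022], "twist": 0}
    - {"offset": [0, -0.0003, 0.002], "twist": 0}
    - {"offset": [0, 0, 0], "twist": 0}
    - {"offset": [0, 0, 0], "twist": 0}

```text
time: 21.25
tool_pos: [578.4, 48.6, 288.6]
tcp_rot: [3.14, -0.0, 1.45]
contact_force: [4.0, -0.2, 1.7]
grip_width: 23.9
```

```bash
python3 -c "
from h import *
st()"
```

```text
case xy [-4.64 55.25] tipz 26.47 yaw -0.0 F [ 4.  -0.2  1.7] t 21.25 w 23.85
```

Emit:
play_rows:
  commands:
    - {"offset": [0, 0, -0.022], "twist": 0}
    - {"offset": [0, 0, -0.022], "twist": 0}
    - {"offset": [0, 0, -0.022], "twist": 0}
    - {"offset": [-0.015, 0, 0], "twist": 0}
    - {"offset": [-0.03, 0, 0], "twist": 0}

```text
time: 21.75
tool_pos: [571.9, 4.5, 353.3]
tcp_rot: [-3.138, -0.0, 1.453]
contact_force: [-0.4, -0.5, -2.0]
grip_width: 23.9
```

Emit:
play_rows:
  commands:
    - {"offset": [-0.03, 0, 0], "twist": 0}
    - {"offset": [-0.025, 0, 0], "twist": 0}
    - {"offset": [-0.01, 0, 0], "twist": 0}
    - {"offset": [0, 0, 0], "twist": 0}
    - {"offset": [0, 0, 0], "twist": 0}

```text
time: 22.25
tool_pos: [564.6, -60.3, 353.7]
tcp_rot: [-3.139, -0.001, 1.45]
contact_force: [-0.2, 0.4, -2.1]
grip_width: 23.7
```

```bash
python3 snap.py w15;python3 -c "
from h import *
a=cv2.imread('pics/w15.png');cv2.imwrite('pics/c20.png',cv2.resize(a[30:280,220:430],None,fx=3.5,fy=2.4,interpolation=3))"
```

```text
case xy [ -5.3  -54.52] tipz 91.51 yaw -0.0005 F [-0.2  0.4 -2.1] t 22.25 w 23.67
```

View pics/c20.png

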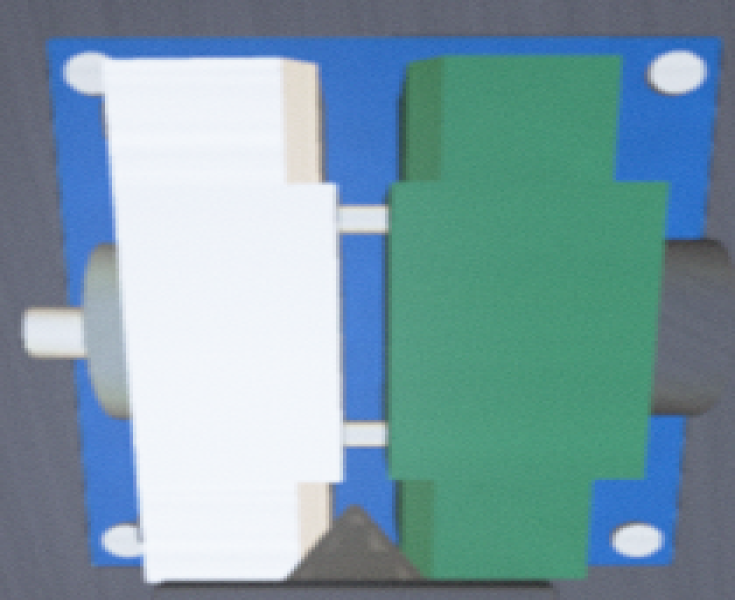

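```bash
python3 - <<'E'
from h import *
Q=meas('w15',[220,30],[3.5,2.4],[(337.5,190,80),(389,190,80),(342.5,470,80),(389,470,80),(283,120,80),(319,120,72),(403,120,72),(441,120,80)])
op2(Q[[0,2]]-[ (Q[1]+Q[3])[0]/2,0])
E
```

```text
[[ -9.57  37.85]
 [ -0.34  37.84]
 [ -8.96 -36.96]
 [  0.08 -36.96]
 [-19.07  54.76]
 [-12.96  55.89]
 [  2.27  55.87]
 [  8.7   54.71]]
open L,R [9.58 8.68]
```

Emit:
play_rows:
  commands:
    - {"offset": [0, 0.0014, 0.014], "twist": 0}
    - {"offset": [0, 0, 0.017], "twist": 0}
    - {"offset": [0, 0, 0.015], "twist": 0}
    - {"offset": [0, 0, 0.011], "twist": 0}
    - {"offset": [0, 0, 0], "twist": 0}

```text
time: 22.8
tool_pos: [566.1, -59.9, 296.1]
tcp_rot: [-3.139, -0.0, 1.451]
contact_force: [0.5, -0.3, -1.9]
grip_width: 24.0
```

Emit:
play_rows:
  commands:
    - {"offset": [0, -0.0003, 0.003], "twist": 0}
    - {"offset": [0, -0.0004, 0.003], "twist": 0}
    - {"offset": [0, -0.0003, 0.002], "twist": 0}
    - {"offset": [0, 0, 0], "twist": 0}
    - {"offset": [0, 0, 0], "twist": 0}

```text
time: 23.3
tool_pos: [565.6, -60.7, 290.0]
tcp_rot: [3.14, 0.0, 1.45]
contact_force: [2.0, 0.2, -2.6]
grip_width: 23.5
```

```bash
python3 snap.py w16;python3 -c "
from h import *
a=cv2.imread('pics/w16.png');cv2.imwrite('pics/c21.png',cv2.resize(a[60:310,220:430],None,fx=3.5,fy=2.4,interpolation=3))"
```

```text
case xy [ -4.3  -54.79] tipz 27.83 yaw -0.0002 F [ 2.   0.2 -2.6] t 23.3 w 23.46
```

View pics/c21.png

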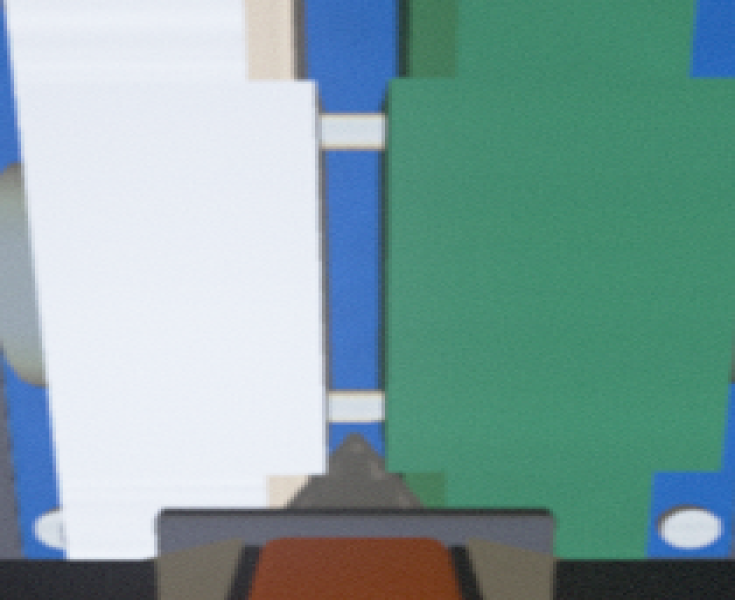

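Emit:
play_rows:
  commands:
    - {"offset": [0, -0.0003, 0.0015], "twist": 0}
    - {"offset": [0, -0.0003, 0.0015], "twist": 0}
    - {"offset": [0, 0, 0], "twist": 0}
    - {"offset": [0, 0, 0], "twist": 0}

```text
time: 23.75
tool_pos: [565.1, -60.7, 287.1]
tcp_rot: [3.139, 0.0, 1.45]
contact_force: [3.6, -0.2, 1.6]
grip_width: 23.6
```

```bash
python3 snap.py w17;python3 -c "
from h import *
a=cv2.imread('pics/w17.png');cv2.imwrite('pics/c22.png',cv2.resize(a[60:310,220:430],None,fx=3.5,fy=2.4,interpolation=3))"
```

```text
case xy [ -4.76 -54.84] tipz 24.98 yaw -0.0001 F [ 3.6 -0.2  1.6] t 23.75 w 23.64
```

View pics/c22.png

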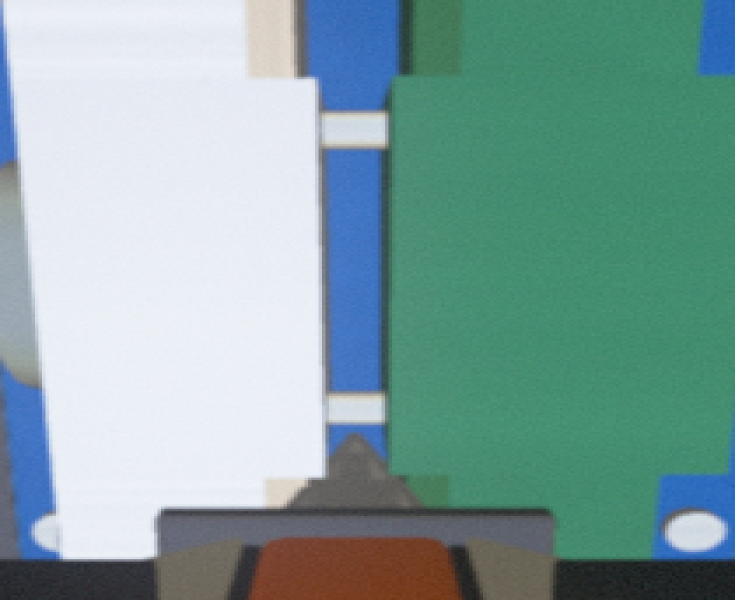

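Emit:
play_rows:
  commands:
    - {"offset": [0, 0, -0.022], "twist": 0}
    - {"offset": [0, 0, -0.024], "twist": 0}
    - {"offset": [0, 0, -0.03], "twist": 0}
    - {"offset": [0, 0, -0.036], "twist": 0}
    - {"offset": [0, 0, 0], "twist": 1.1}

```text
time: 24.3
tool_pos: [564.7, -60.6, 402.6]
tcp_rot: [3.136, 0.001, 1.431]
contact_force: [0.4, 0.3, -2.1]
grip_width: 24.1
```

Emit:
play_rows:
  commands:
    - {"offset": [0, 0, 0], "twist": 0}

```text
time: 24.4
tool_pos: [564.1, -60.4, 398.0]
tcp_rot: [-3.139, 0.0, 1.431]
contact_force: [-0.1, -0.0, -3.3]
grip_width: 23.8
```

```bash
python3 snap.py w18;python3 -c "
from h import *
print(status.get_obs()['tool_pos'],status.get_obs()['tcp_rot'])
a=cv2.imread('pics/w18.png');cv2.imwrite('pics/c23.png',cv2.resize(a[50:250,230:420],None,fx=4,fy=3,interpolation=3))"
```

```text
case xy [ -5.82 -54.68] tipz 135.86 yaw -0.0197 F [-0.1 -0.  -3.3] t 24.4 w 23.84
[563.98174601 -60.40333842 396.96314633] [-3.13740502e+00 -2.78320282e-04  1.43115659e+00]
```

View pics/c23.png

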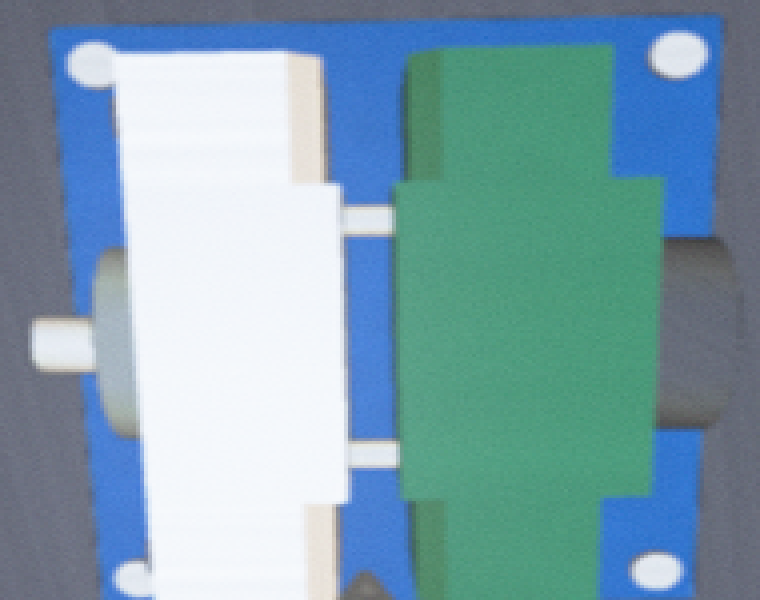

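```bash
python3 - <<'E'
from h import *
Q=meas('w18',[230,50],[4,3],[(342,190,80),(396,190,80),(348.5,490,80),(401,490,80),(290,130,80),(324,130,72),(407,130,72),(443,130,80)])
op2(Q[[0,2]]-[ (Q[1]+Q[3])[0]/2,0])
print(Q[1::2,0]-Q[0::2,0])
E
```

```text
[[ -9.71  38.03]
 [  0.27  37.83]
 [-10.27 -36.87]
 [  0.13 -37.08]
 [-18.85  52.  ]
 [-12.86  52.77]
 [  2.68  52.45]
 [  9.05  51.42]]
open L,R [ 9.78 10.61]
[ 9.97854031 10.4035125   5.98990368  6.36395024]
```

Emit:
play_rows:
  commands:
    - {"offset": [0.02, -0.0065, 0], "twist": 0}
    - {"offset": [0.04, -0.013, 0], "twist": 0}
    - {"offset": [0.04, -0.013, 0], "twist": 0}
    - {"offset": [0.04, -0.013, 0], "twist": 0}
    - {"offset": [0.04, -0.013, 0], "twist": 0}

```text
time: 24.95
tool_pos: [530.8, 127.2, 396.2]
tcp_rot: [-3.136, 0.001, 1.431]
contact_force: [0.6, -0.4, -1.4]
grip_width: 23.9
```

Emit:
play_rows:
  commands:
    - {"offset": [0.04, -0.013, 0], "twist": 0}
    - {"offset": [0.04, -0.013, 0], "twist": 0}
    - {"offset": [0.04, -0.013, 0], "twist": 0}
    - {"offset": [0.0258, -0.0086, 0], "twist": 0}
    - {"offset": [0, 0, 0], "twist": 0}

```text
time: 25.45
tool_pos: [503.5, 279.9, 396.0]
tcp_rot: [-3.137, 0.002, 1.436]
contact_force: [0.6, -0.3, -3.2]
grip_width: 23.9
```

Emit:
play_rows:
  commands:
    - {"offset": [0, 0, 0], "twist": 0}

```text
time: 25.55
tool_pos: [504.5, 277.1, 396.5]
tcp_rot: [-3.138, 0.003, 1.433]
contact_force: [0.4, -0.1, -2.2]
grip_width: 24.1
```

```bash
python3 snap.py w19;python3 -c "
from h import *
print(status.get_obs()['tool_pos'],status.get_obs()['tcp_rot'])"
```

```text
case xy [-105.55  273.25] tipz 134.33 yaw -0.0175 F [ 0.4 -0.1 -2.2] t 25.55 w 24.07
[504.80852894 276.41093328 396.86272224] [-3.13855492e+00  2.38706160e-03  1.43140942e+00]
```

View pics/w19.png

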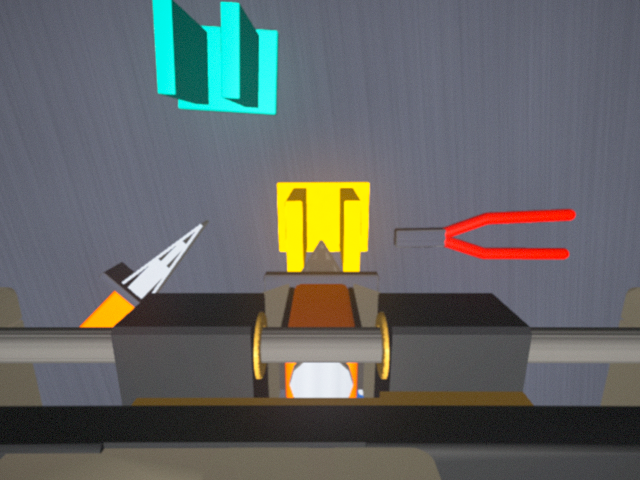

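Emit:
play_rows:
  commands:
    - {"offset": [0, 0, 0.03], "twist": 0}
    - {"offset": [0, 0, 0.035], "twist": 0}
    - {"offset": [0, 0, 0.03], "twist": 0}
    - {"offset": [0, 0, 0.015], "twist": 0}
    - {"offset": [0, 0, 0], "twist": 0}

```text
time: 26.1
tool_pos: [504.6, 275.1, 285.6]
tcp_rot: [-3.136, 0.004, 1.429]
contact_force: [-0.2, -0.1, -1.9]
grip_width: 24.1
```

Emit:
play_rows:
  commands:
    - {"offset": [0, 0, 0], "twist": 0}
    - {"offset": [0, 0, 0], "twist": 0}

```text
time: 26.3
tool_pos: [505.6, 276.4, 289.8]
tcp_rot: [3.14, -0.001, 1.43]
contact_force: [0.0, -0.8, -2.1]
grip_width: 23.6
```

Emit:
play_rows:
  commands:
    - {"offset": [0, 0, 0.004], "twist": 0}
    - {"offset": [0, 0, 0.003], "twist": 0}
    - {"offset": [0, 0, 0.002], "twist": 0}
    - {"offset": [0, 0, 0], "twist": 0}
    - {"offset": [0, 0, 0], "twist": 0}

```text
time: 26.8
tool_pos: [505.0, 276.9, 279.6]
tcp_rot: [-3.142, 0.0, 1.431]
contact_force: [-0.2, -0.3, -2.0]
grip_width: 23.7
```

```bash
python3 -c "
from h import *
o=status.get_obs();print(o['tool_pos'],o['tcp_rot'],o['contact_force'])"
```

```text
[504.98239896 276.88194094 279.56091429] [-3.14158718e+00  1.30866449e-04  1.43117472e+00] [-0.18208391 -0.29217513 -2.04240491]
```

Emit:
play_rows:
  commands:
    - {"offset": [0, -0.0006, 0.0015], "twist": 0}
    - {"offset": [0, 0, 0.0012], "twist": 0}
    - {"offset": [0, 0, 0], "twist": 0}
    - {"offset": [0, 0, 0], "twist": 0}

```text
time: 27.2
tool_pos: [504.3, 277.0, 277.1]
tcp_rot: [3.141, -0.0, 1.431]
contact_force: [-1.5, -0.0, 2.3]
grip_width: 23.7
```

Seated (Fz went from −2 to +2 at the original height). Opening the jaws.

Emit:
play_rows:
  commands:
    - {"offset": [0, 0, 0], "twist": 0}
    - {"offset": [0, 0, 0], "twist": 0}
    - {"offset": [0, 0, 0], "twist": 0}
    - {"offset": [0, 0, 0], "twist": 0}
    - {"offset": [0, 0, 0], "twist": 0}
  jaw: 0

```text
time: 27.7
tool_pos: [504.5, 276.9, 276.9]
tcp_rot: [3.142, 0.0, 1.431]
contact_force: [-0.7, 0.3, 0.5]
grip_width: 59.3
```

Emit:
play_rows:
  commands:
    - {"offset": [0, 0, 0], "twist": 0}
    - {"offset": [0, 0, 0], "twist": 0}
    - {"offset": [0, 0, -0.02], "twist": 0}
    - {"offset": [0, 0, -0.04], "twist": 0}
    - {"offset": [0, 0, -0.04], "twist": 0}

```text
time: 28.2
tool_pos: [504.2, 276.8, 377.5]
tcp_rot: [-3.14, 0.001, 1.431]
contact_force: [0.6, 1.0, 0.1]
grip_width: 91.5
```

Emit:
play_rows:
  commands:
    - {"offset": [0, 0, -0.03], "twist": 0}
    - {"offset": [-0.04, 0, 0], "twist": 0}
    - {"offset": [-0.04, 0, 0], "twist": 0}
    - {"offset": [0, 0, 0], "twist": 0}
    - {"offset": [0, 0, 0], "twist": 0}

```text
time: 28.7
tool_pos: [493.3, 197.2, 407.2]
tcp_rot: [3.141, -0.001, 1.429]
contact_force: [0.3, 0.6, -0.3]
grip_width: 91.6
```

```bash
python3 snap.py w20;python3 -c "
from h import *
save('scene','s20.png');save('top','t20.png')"
```

```text
case xy [-107.01  192.54] tipz 145.08 yaw -0.0209 F [ 0.3  0.6 -0.3] t 28.7 w 91.62
```

View pics/w20.png

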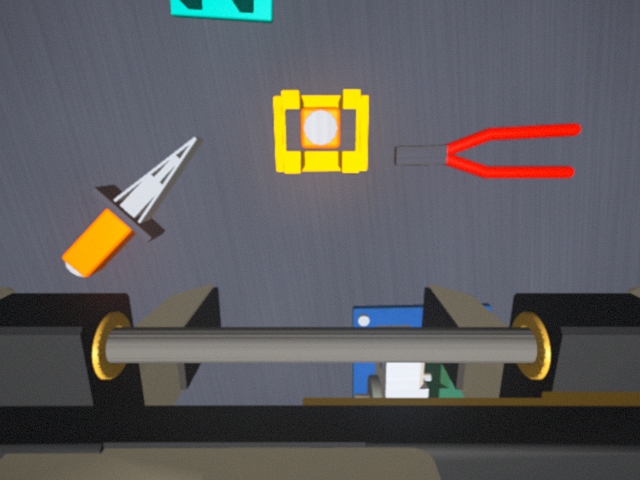

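View pics/s20.png

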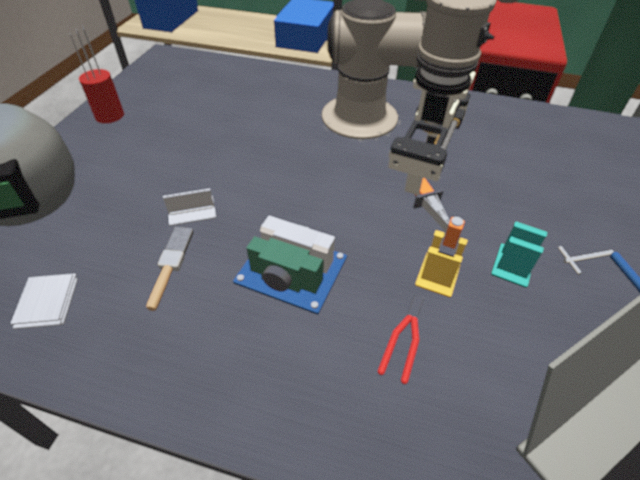

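View pics/t20.png

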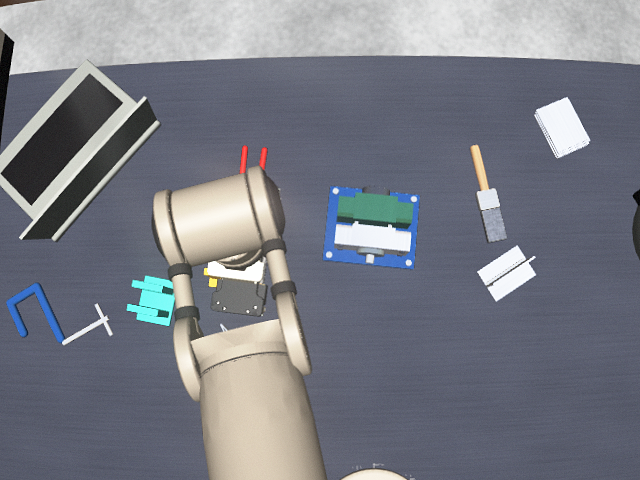

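```bash
python3 -c "
from h import *
a=cv2.imread('pics/t20.png');cv2.imwrite('pics/c24.png',cv2.resize(a[175:280,325:430],None,fx=5.6,fy=5.6,interpolation=3))"
```

```text
(no output)
```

View pics/c24.png

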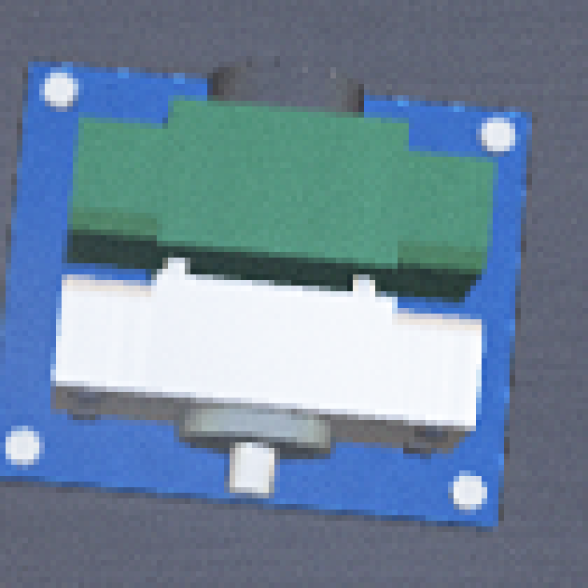

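```bash
python3 - <<'E'
from h import *
c=pose('top')
f=lambda p:np.array(p)/5.6+[325,175]-.5
P=onz(c,f([[158,243],[398,264],[155,274],[397,298],[52,381],[475,427],[165,125],[410,150]]),80)
Q=np.array([case(p) for p in P]);print(Q.round(2));print('gap at +40,-40',Q[0,0]-Q[2,0],Q[1,0]-Q[3,0]);print('front edge +depth40 -> op',-(Q[4:6,0]-((Q[0,0]+Q[1,0])/2))-40)
E
```

```text
[[ -1.68  39.14]
 [ -0.37 -40.86]
 [-12.17  39.11]
 [-11.81 -41.51]
 [-51.32  69.37]
 [-52.1  -71.01]
 [ 38.44  40.68]
 [ 38.62 -41.57]]
gap at +40,-40 10.496017174438748 11.44497620905247
front edge +depth40 -> op [10.30069167 11.0785546 ]
```

```bash
python3 -c "
from h import *
print(ticket.close_job())"
```

```text
the job is handed in; nothing more can be done
None
```

The job is done and handed in at about 29 s of the 72 s allowed. I pressed the wedge in seven passes: right, left, right, left, right, left, right. I then hung it back upright in the yellow rack, released it, and moved the arm clear.

**Opening:** The last wrist view gave 9.8 mm on the left and 10.4 mm on the right. The last top view gave about 10.4 mm and 11.3 mm. The two cameras differ by under 1 mm; both put each end well over 8 mm, with the right end about 0.8 mm ahead. In the views taken between passes, neither end was more than about 1.2 mm ahead. The left end peaked out of view, so its lead there, about 2 mm, is an estimate from how deep the wedge went.

**Forces:** The net wrist readings stayed at or under about 5 N.

**Disagreement:** The right-end reading came out 0.5–0.9 mm higher after each following left pass than just after its own press. I did not find out why. I pressed the right end once more for margin.

**Other objects:** The wedge looks seated as it was at the start. The pliers, coupon and brush look unmoved in the final pictures.

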